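# Photograph the finds from two sides on the index turntable

## Robot

A 7-joint arm with a two-finger parallel gripper is mounted at the origin on the work surface. World frame = base frame: x ahead of the robot, y to its left, z up, the work surface at z = 0. Lengths are in m, angles in rad, forces in N, time in s.
With the tool pointing down it reaches from about 0.35 to 0.775 m from the base axis. Payload 3.1 kg.
Tool frame: the origin (TCP) lies between the finger pads; the fingertips stand 8 mm ahead of it and the grasp point (between the pads) lies 11 mm behind it; z points along the fingers, y is the line along which they close (so a half turn about z gives the same grasp; the last joint's range is limited). The gripper opens to 85 mm and grips with 20 to 120 N. Pads are 22 mm wide; open, the fingers measure 114 mm over their backs; the gripper's body (76 mm by 85 mm) begins 54 mm behind the grasp point. The pads swing forward as they close: fully open they stand 13 mm farther back than shut.
Start: joints at [1.188, 0.311, 0.014, 1.512, -0.004, 1.319, -0.027], TCP at [0.184, -0.518, 0.239] pointing down, gripper open.
Joint ranges: [-2.7, 2.7], [-0.3, 1.91], [-1.27, 1.3], [0.12, 2.57], [-1.44, 4.58], [0.2, 2.03], [-3.05, 3.05]. Speed limits (rad/s): [2.79, 2.79, 3.14, 3.14, 3.14, 3.14, 3.14].

## Interface

Orientations are given as a unit quaternion [x, y, z, w].
In Python, from workcell import bot, capture, get_calibration, job, recognise, cut_out gives the robot as it stands.
- The arm moves only by the tool send_rows, never from a script. Its arguments are lists of equal length, an entry for each row: "twist": the turn, a rotation vector about the tool's x, y, z in degrees, a list of three; "offset": the shift along the tool's x, y, z in mm, a list of three; "jaw": the finger opening in mm, from 0 to 85.4. In form: {"twist": [[ax, ay, az], ...], "offset": [[dx, dy, dz], ...], "jaw": [jaw, ...]}. A call has 1 to 12 rows; each row shifts and turns the commanded pose from where the row before left it, along the tool's axes as they then stand; what a row does not reach is not made up. A row lasts 1/10 s, in which the tool goes at most 50 mm and 8.59 degrees, less where a joint would pass 70% of its speed; a pose out of reach is approached as far as the arm can. A call with a gripper value outside its range is refused whole. The fingers move at their own pace and stop on an object; "grip_force" is the grip in N (left out, the last holds). Time passes only in rows, so rows that do not move let the fingers close. It gives the time, the measured TCP pose, the force, the opening and the grip force at its end, in the units of the state.
- bot.read_state(): the state, without advancing time (a new reading comes with each control period).
- capture(name): name is "side" or "top" or "wrist"; returns the picture (384x512x3 uint8, red, green, blue); there is no depth.
- get_calibration(name): a dict with "vertical_fov" (degrees; the focal length in pixels is half the picture's height over the tangent of half this angle, whatever the lens; pixels are square), "cx", "cy" (the principal point, pixels), "R" (3x3) and "t" (3): a world point X has camera coordinates R X + t. Camera axes: x right, y down, z forward; pixel columns grow to the right and rows downward; lengths in m; the calibration is good to about 2 mm. The wrist camera is an equidistant fisheye: a pixel r from the principal point sees the ray r / f radians off the axis. A picture is of the moment at which its call begins: read the wrist's pose just before it. get_calibration takes no time and is no camera call; for the wrist camera it gives the pose at the moment of the call.
- job.job_done(): hands the job in; it is judged then, once.
Trained networks look in the newest picture that a camera, given by its name, has taken for a name from the list of things; names that differ only in an ending like _2 or _b are one class to them, and where a whole thing is asked for, a point or a joint stands for the part that bears it (a point fixed in the world has none). Each returns a list of dicts, best first, with "conf" (0 to 1); they miss things now and then, are a little off and sometimes report something else, mostly with a low value. They report only what shows in the picture. A call takes as long as a camera call. They do not tell look-alikes from the thing itself.
- recognise(thing, camera): "box" ([left, top, width, height] in pixels, round what is visible of it).
- cut_out(thing, camera): "region" (384x512 bool, what is visible of it) and "box" ([left, top, width, height] in pixels, round what is visible of it).
The state is a dict: "clock": time; "joints": joint angles; "qd": joint speeds; "tau": joint torques, N m; "tool_pos": TCP position; "orientation": TCP orientation; "ft_force": force on the tool from outside, world axes, zero at the start; "torque": the same for the moment, N m; "width": finger opening in m; "grip_force": force on a finger pad.
Only numpy, scipy, OpenCV 4.12 (cv2) and the standard library are available. Lean on these libraries where they do the work, as an engineer would, in place of code of your own. Each camera call takes 0.05 s, during which the arm holds its last target. There are 200 camera calls.

## Task

Photograph the finds: first lift the camera slide's knob out of its notch, move the camera to the last notch at the turntable's end and let the knob drop in, then take every find out of the cardboard carton and set them all on the turntable's platter, and press the shutter button. Pull up the plunger knob, turn the platter anticlockwise (seen from above) to the next hole and let the plunger snap in with all the finds still on the platter, then press the shutter again. Finally put all the finds back in the carton, leave camera and platter locked where they are, and do not disturb the glass jar and the small box.

Things in the scene. Friction and masses are not known exactly. Their poses are not given: they have to be found in the camera images.
- platter_top (a point): Centre of the top face of the turntable's round grey platter (radius 104 mm, 12 mm thick, top 36 mm above the table). Its x axis points along the dark index arm (32 mm wide, reaching 144 mm out, top level with the platter) to the plunger knob; z up. The platter turns about this point on a fixed aluminium ring (radius 142 mm, top 18 mm above the table) with 8 holes, 45 degrees apart, 15 mm wide, on a circle of radius 127 mm.
- platter (a joint): Angle of the platter, rad: 0 in the starting hole, grows anticlockwise seen from above; the next hole is at 0.785. About 0.12 N m of friction, stays where left. With the plunger down it is locked (+-0.02 rad of play).
- plunger_grip (a point): Centre of the plunger's round black knob on the index arm, 127 mm from the platter's centre: 26 mm diameter, 24 mm tall, vertical; its centre is 70 mm above the table when the pin is in a hole. The 10 mm pin under it moves with it and turns round with the platter.
- plunger (a joint): Lift of the plunger, m: 0 when the pin is fully in a hole, about 0.012 when its tip rests on the ring between holes (at 0.014 it passes freely), 0.020 at most. A spring pushes it down with 5.5 N at 0 and about 10 N at the top, so it drops in by itself when over a hole (+-2.5 mm).
- camera_grip (a point): Centre of the round black knob of the camera slide: 26 mm diameter, 26 mm tall, vertical, 59 mm above the table when down. It sits on the carriage beside the camera (the camera's body begins 43 mm from the knob's axis, in this point's +x, and stands up to 101 mm above the table). The slide moves along this point's -y axis, towards the turntable; z up.
- camera_slide (a joint): Travel of the camera carriage, m: 0 in the starting notch at the far end from the turntable, grows towards the turntable. Five notches 14 mm wide, every 30 mm, in a steel bar; the last, at the turntable's end, is at 0.120. About 1.5 N of friction. With the knob down in a notch the carriage is locked (+-2.5 mm of play).
- camera_lock (a joint): Lift of the camera slide's knob, m: 0 when its 9 mm tooth is down in a notch, about 0.012 when it rests on the bar between notches (at 0.014 it passes freely), 0.020 at most. A light spring (2 to 4 N) pushes it down.
- shutter (a joint): Travel of the shutter button, m: 0 up, 0.006 fully down, which takes 5 N; the photo is taken beyond 0.004. It springs back.
- shutter_top (a point): Centre of the top of the shutter button: black, 28 mm diameter, in a round grey housing of 44 mm diameter fixed to the table; the top is 22 mm above the table, z up.
- carton: Open cardboard carton, fixed, 250 x 250 mm, 40 mm tall, walls and floor 4 mm. Origin at the centre of its underside, z up, x and y along its sides.
- loom_weight: Find: terracotta loom weight, a solid blunt cone, 48 mm diameter at the foot, 36 mm at the top, 50 mm tall. Origin at the centre of its foot, z towards its top. May be absent.
- pot: Find: small light-brown ceramic pot, closed, belly 50 mm diameter between 16 and 28 mm above its foot, rim 38 mm, 46 mm tall. Origin at the centre of its foot, z towards its rim. May be absent.
- whetstone: Find: grey stone block, 32 mm along its x, 64 mm along its y, 28 mm tall. Origin at the centre of its underside, z up. May be absent.
- whorl: Find: dark stone disc, 48 mm diameter, 24 mm tall. Origin at the centre of its underside, z up. May be absent.
- swab_jar: Bystander: glass jar, 60 mm diameter, 80 mm tall. Origin at the centre of its underside.
- sample_box: Bystander: small lidded cardboard box, 94 x 64 mm, 37 mm tall. Origin at the centre of its underside.
Not all that is in view belongs to the job. What is shaped like the whorl but turquoise is not meant.

How it is judged:
On the way, in this order (a step that is already met when the one before it is completed fails the run):
1. the camera is in the last notch at the turntable's end, its knob down in it (value of joint camera_slide between 0.115 and 0.125 m and value of joint camera_lock below 0.004 m), for 0.2 s.
2. all finds stand on the platter, released, with the plunger still in its first hole (z of loom_weight in the frame of platter_top between -0.006 and 0.06 m and horizontal distance between each of loom_weight, pot, whetstone, whorl and platter_top below 0.095 m and contact force between each of loom_weight, pot, whetstone, whorl and the fingers below 0.1 N and linear speed of each of loom_weight, pot, whetstone, whorl below 0.03 m/s and z of pot in the frame of platter_top between -0.006 and 0.06 m and z of whetstone in the frame of platter_top between -0.006 and 0.06 m and z of whorl in the frame of platter_top between -0.006 and 0.06 m and value of joint platter between -0.035 and 0.035 rad and value of joint plunger below 0.004 m), for 0.2 s.
3. the shutter is pressed with all finds on the platter (all of step 2 and value of joint shutter above 0.004 m).
4. the platter has been turned anticlockwise to the next hole, the plunger is in it, and all finds are on the platter (z of loom_weight in the frame of platter_top between -0.006 and 0.06 m and horizontal distance between each of loom_weight, pot, whetstone, whorl and platter_top below 0.095 m and contact force between each of loom_weight, pot, whetstone, whorl and the fingers below 0.1 N and linear speed of each of loom_weight, pot, whetstone, whorl below 0.03 m/s and z of pot in the frame of platter_top between -0.006 and 0.06 m and z of whetstone in the frame of platter_top between -0.006 and 0.06 m and z of whorl in the frame of platter_top between -0.006 and 0.06 m and value of joint platter between 0.75 and 0.82 rad and value of joint plunger below 0.004 m), for 0.2 s.
5. the shutter is pressed again with all finds on the platter (all of step 4 and value of joint shutter above 0.004 m).
At the end, for the whole second after the job is handed in: All finds lie at rest and released inside the carton (origins inside its walls, at most 58 mm above its underside); the plunger is down (within 4 mm) in the next hole (platter at 0.75 to 0.82 rad); the camera is in its last notch (115 to 125 mm) with its knob down (within 4 mm) (all of step 1 and x of loom_weight in the frame of carton between -0.122 and 0.122 m and y of loom_weight in the frame of carton between -0.122 and 0.122 m and z of loom_weight in the frame of carton between -0.001 and 0.058 m and contact force between each of loom_weight, pot, whetstone, whorl and the fingers below 0.1 N and linear speed of each of loom_weight, pot, whetstone, whorl below 0.02 m/s and x of pot in the frame of carton between -0.122 and 0.122 m and y of pot in the frame of carton between -0.122 and 0.122 m and z of pot in the frame of carton between -0.001 and 0.058 m and x of whetstone in the frame of carton between -0.122 and 0.122 m and y of whetstone in the frame of carton between -0.122 and 0.122 m and z of whetstone in the frame of carton between -0.001 and 0.058 m and x of whorl in the frame of carton between -0.122 and 0.122 m and y of whorl in the frame of carton between -0.122 and 0.122 m and z of whorl in the frame of carton between -0.001 and 0.058 m and value of joint platter between 0.75 and 0.82 rad and value of joint plunger below 0.004 m); the robot touches nothing.
It fails at once if a bystander (jar or small box) is moved more than 30 mm (distance of any of swab_jar, sample_box from where it was at the start of the episode above 0.03 m).
Of loom_weight, pot, whetstone, whorl only 3 to 4 are there at a start; the rules pass over those that are not, and their reading is None.
At some moment in a run one of loom_weight, pot, whetstone, whorl may be knocked a few centimetres aside while the robot is not near it.
Once in a run the grip may slacken for a moment while it holds something.
It also fails if it takes over 210 s, if anything falls off the work surface, if the arm or the gripper's body presses on something with over 40 N, if the wrist force passes 120 N, or if a joint passes its speed limit or range.

## Working session

There is one attempt and no reset: what is moved stays moved. The work goes in short steps, Python scripts to look and compute and a tool call to move; the robot and the scene stay as the last step left them, time stands still between calls to the robot, and variables do not carry over. Pictures are saved under pics/ and viewed, at most 14 in all, crops included, and the job is handed in when it is done.

Besides the shell and the picture viewer there is one more tool, called as name(argument=value, ...) on one line, values as JSON. send_rows: Moves the arm, as the interface text tells. Its arguments: {"type":"object","properties":{"twist":{"type":"array","items":{"type":"array","items":{"type":"number"}}},"offset":{"type":"array","items":{"type":"array","items":{"type":"number"}}},"jaw":{"type":"array","items":{"type":"number"}},"grip_force":{"type":"number"}},"required":["twist","offset","jaw"]}

```bash
ls; mkdir -p pics; cat > h.py <<'E'
import numpy as np, cv2
from scipy.spatial.transform import Rotation as Ro
from workcell import bot, capture, get_calibration, job, recognise, cut_out
def save(img,n): cv2.imwrite(f'pics/{n}.png',cv2.cvtColor(img,cv2.COLOR_RGB2BGR))
def ray(cal,u,v,H=384,fish=False):
    f=H/2/np.tan(np.radians(cal['vertical_fov'])/2)
    x,y=(u-cal['cx'])/f,(v-cal['cy'])/f
    if fish:
        r=np.hypot(x,y); s=np.sin(r)/max(r,1e-9); d=np.array([x*s,y*s,np.cos(r)])
    else: d=np.array([x,y,1.])
    R=np.array(cal['R']); t=np.array(cal['t'])
    return -R.T@t, R.T@d
def at(cam,u,v,z,cal=None):
    c,d=ray(cal or get_calibration(cam),u,v,fish=cam=='wrist'); return c+d*(z-c[2])/d[2]
def proj(cam,X,cal=None):
    cal=cal or get_calibration(cam)
    p=np.array(cal['R'])@np.array(X)+np.array(cal['t']); f=192/np.tan(np.radians(cal['vertical_fov'])/2)
    if cam=='wrist':
        th=np.arctan2(np.hypot(*p[:2]),p[2]); q=p[:2]/np.hypot(*p[:2])*th
    else: q=p[:2]/p[2]
    return q*f+[cal['cx'],cal['cy']]
E
python3 - <<'E'
from h import *
np.set_printoptions(precision=3,suppress=True)
for c in ['top','side']:
    im=capture(c); save(im,c+'0'); cal=get_calibration(c)
    print(c,cal['vertical_fov'],-np.array(cal['R']).T@np.array(cal['t']))
    for n in ['platter_top','plunger_grip','camera_grip','shutter_top','carton','loom_weight','pot','whetstone','whorl','swab_jar','sample_box']:
        try: print(n,[(np.round(r['box']),round(r['conf'],2)) for r in recognise(n,c)[:3]])
        except Exception as e: print(n,e)
s=bot.read_state(); print(s['clock'],s['tool_pos'],s['orientation'])
E
```

```text
pics
top 51.256792728407135 [0.49  0.01  1.073]
platter_top [(array([207., 146.,  87.,  86.]), 0.79)]
plunger_grip [(array([276., 148.,  14.,  11.]), 0.47)]
camera_grip [(array([ 96., 214.,  16.,  13.]), 0.5)]
shutter_top []
carton [(array([324., 158.,  99.,  99.]), 0.79)]
loom_weight [(array([348., 180.,  20.,  15.]), 0.54)]
pot [(array([386., 212.,  20.,  19.]), 0.75)]
whetstone [(array([383., 183.,  28.,  18.]), 0.83)]
whorl [(array([346., 276.,  20.,  19.]), 0.86), (array([348., 215.,  18.,  16.]), 0.59)]
swab_jar [(array([162., 106.,  26.,  29.]), 0.93)]
sample_box [(array([264.,  98.,  40.,  29.]), 0.96), (array([386., 212.,  21.,  21.]), 0.17)]
side 52.854157784266484 [0.415 0.811 0.594]
platter_top [(array([215., 173.,  82.,  64.]), 0.61)]
plunger_grip []
camera_grip [(array([257., 312.,  16.,  25.]), 0.49)]
shutter_top [(array([214., 174.,  82.,  61.]), 0.61), (array([218., 173.,  16.,  12.]), 0.56), (array([286., 250.,  12.,  14.]), 0.48)]
carton [(array([231., 133.,  88.,  49.]), 0.83)]
loom_weight [(array([254., 150.,  17.,  18.]), 0.62)]
pot [(array([286., 139.,  15.,  19.]), 0.55)]
whetstone [(array([260., 142.,  14.,  15.]), 0.52), (array([256., 148.,  15.,  19.]), 0.16)]
whorl [(array([284., 162.,  15.,  10.]), 0.72), (array([285., 251.,   9.,  12.]), 0.69), (array([336., 163.,  15.,  14.]), 0.53)]
swab_jar [(array([141., 233.,  34.,  46.]), 0.64)]
sample_box [(array([163., 178.,  36.,  24.]), 0.59)]
1.2 [ 0.184 -0.518  0.239] [0.986 0.17  0.    0.   ]
```

```bash
python3 - <<'E'
import cv2
im=cv2.imread('pics/top0.png'); c=im[80:330,80:440]; cv2.imwrite('pics/topc.png',cv2.resize(c,(792,550),interpolation=cv2.INTER_CUBIC))
im=cv2.imread('pics/side0.png'); c=im[110:370,130:370]; cv2.imwrite('pics/sidec.png',cv2.resize(c,(552,598),interpolation=cv2.INTER_CUBIC))
E
```

```text
(no output)
```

View pics/topc.png

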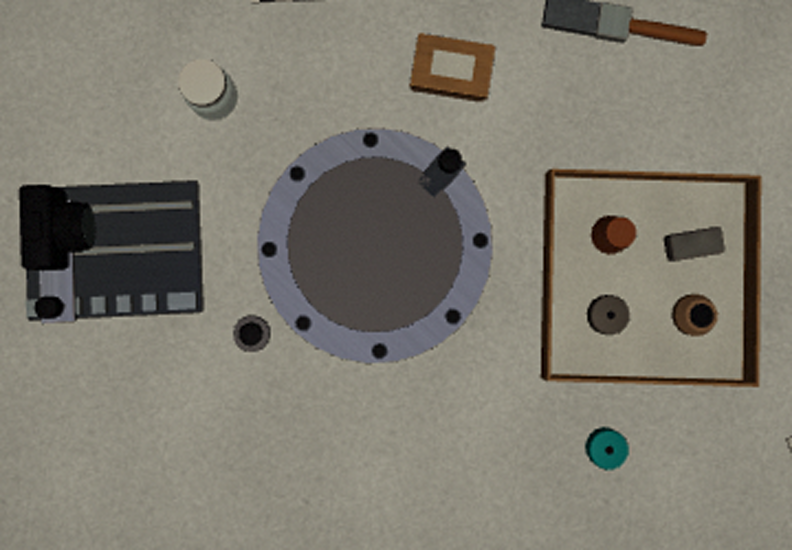

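View pics/sidec.png

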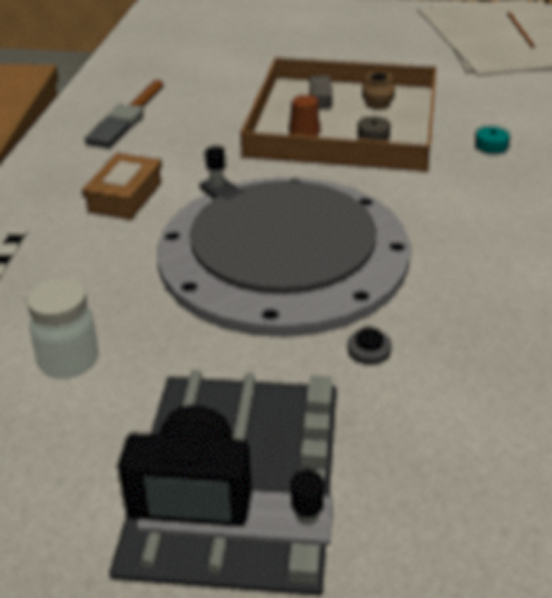

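The top view, in full-image pixels, shows:
- camera slide at the left, knob about (102,219)
- shutter (194,231)
- platter centre (251,191)
- plunger knob (285,153)
- carton (376,207) holding loom weight (359,186), whetstone (396,191), whorl (357,223) and pot (397,223)

Possible mix-ups: the turquoise disc at (356,284) is a whorl look-alike, so I exclude it and use the dark disc in the carton. The dark ring holes and the shutter button could be taken for knobs.

```bash
cat >> h.py <<'E'
from scipy.optimize import minimize
SH={'loom_weight':[(0,.024),(.05,.018)],'pot':[(0,.016),(.016,.025),(.028,.025),(.046,.019)],'whorl':[(0,.024),(.024,.024)],
 'knobP':[(.058,.013),(.082,.013)],'knobC':[(.046,.013),(.072,.013)],'shut':[(0,.022),(.018,.022)]}
def pts(n,x,y,z0,yaw=0):
    if n in('whetstone','carton'):
        a,b,h=(.016,.032,.028) if n=='whetstone' else (.125,.125,.04)
        q=np.array([[i*a,j*b] for i in(1,-1) for j in(1,-1)]); c,s=np.cos(yaw),np.sin(yaw); q=q@np.array([[c,s],[-s,c]])
        return np.array([[x+p[0],y+p[1],z0+z] for p in q for z in(0,h)])
    t=np.arange(0,2*np.pi,.2)
    return np.array([[x+r*np.cos(a),y+r*np.sin(a),z0+z] for z,r in SH[n] for a in t])
def fit(n,mask,cam,z0,x0,cal=None,yaw=None):
    cal=cal or get_calibration(cam); S=8
    ys,xs=np.nonzero(mask); l,t=xs.min()-12,ys.min()-12; w,h=xs.max()-l+14,ys.max()-t+14
    M=np.zeros((h,w),np.float32); M[ys-t,xs-l]=1; M=cv2.resize(M,(w*S,h*S),interpolation=cv2.INTER_LINEAR)>.5
    def cost(p):
        P=np.array([proj(cam,X,cal) for X in pts(n,p[0],p[1],z0,p[2] if len(p)>2 else 0)])
        q=cv2.convexHull(((P+.5-[l,t])*S).astype(np.float32)).astype(np.int32)
        I=np.zeros(M.shape,np.uint8); cv2.fillConvexPoly(I,q,1); I=I>0
        return 1-(I&M).sum()/(I|M).sum()
    best=None
    for y in ([None] if yaw is None else yaw):
        p0=list(x0[:2])+([] if y is None else [y])
        sim=np.array([p0]+[[p0[k]+(0.006 if k<2 else .2)*(k==j) for k in range(len(p0))] for j in range(len(p0))])
        r=minimize(cost,p0,method='Nelder-Mead',options=dict(initial_simplex=sim,xatol=1e-4,fatol=1e-4,maxiter=150))
        if best is None or r.fun<best.fun: best=r
    return best.x,1-best.fun
E
python3 - <<'E'
from h import *
np.set_printoptions(precision=4,suppress=True)
im=capture('top').astype(int); cal=get_calibration('top')
g=im.max(2)
def dark(u,v,r,th):
    m=np.zeros(g.shape,np.uint8); m[v-r:v+r,u-r:u+r]=g[v-r:v+r,u-r:u+r]<th
    n,lab=cv2.connectedComponents(m,connectivity=4); return lab==lab[v,u]
for n,k,u,v,z0 in [('loom_weight','loom_weight',359,186,.004),('pot','pot',397,223,.004),('whorl','whorl',357,223,.004),('whetstone','whetstone',396,191,.004),('carton','carton',374,207,0)]:
    rs=[r for r in cut_out(k,'top') if r['region'][v-6:v+6,u-6:u+6].any()]
    if not rs: print(n,'none');continue
    m=rs[0]['region']; x0=at('top',u,v,.02)
    m=cv2.morphologyEx(m.astype(np.uint8),cv2.MORPH_CLOSE,np.ones((3,3)))>0
    if n=='carton':
        q=np.zeros(m.shape,np.uint8); ys,xs=np.nonzero(m); cv2.fillConvexPoly(q,cv2.convexHull(np.c_[xs,ys].astype(np.int32)),1); m=q>0
    print(n,*fit(n,m,'top',z0,x0,cal,yaw=[-.1,.1] if n=='carton' else [0,.6,1.2,1.8,2.4] if n=='whetstone' else None),m.sum())
for n,u,v,z in [('knobP',285,153,.08),('knobC',102,219,.07),('shut',194,231,.02)]:
    for th in (30,45):
        m=dark(u,v,12,th); print(n,th,m.sum(),np.argwhere(m).mean(0)[::-1], at('top',*np.argwhere(m).mean(0)[::-1],z))
r=cut_out('platter_top','top'); 
for q in r[:2]:
    m=q['region']; ys,xs=np.nonzero(m); print('plat',q['box'],m.sum(),at('top',xs.mean(),ys.mean(),.036))
# platter ring holes
print('holes')
for u,v in [(370,140),(297,174),(269,249),(303,323),(379,351),(453,317),(480,240)]:
    U,V=int(round(80+u/2.2)),int(round(80+v/2.2)); w=g[V-4:V+5,U-4:U+5]; q=np.clip(90-w,0,None); yy,xx=np.mgrid[V-4:V+5,U-4:U+5]
    print(at('top',(xx*q).sum()/q.sum(),(yy*q).sum()/q.sum(),.018),w.min())
# jar & box
for k,z in [('swab_jar',.08),('sample_box',.037)]:
    b=recognise(k,'top')[0]['box']; print(k,at('top',b[0],b[1],z),at('top',b[0]+b[2],b[1]+b[3],z))
print(g[210:226,94:112])
E
```

```text
loom_weight [ 0.5595 -0.2837] 0.8951182101867033 265
pot [ 0.4627 -0.3766] 0.946062306501548 308
whorl [ 0.4631 -0.2752] 0.8903686944001645 271
whetstone [ 0.5474 -0.3805  0.1581] 0.8700195356867021 301
carton [ 0.5071 -0.3254 -0.026 ] 0.9878202951969866 9643
knobP 30 95 [283.8    153.0526] [ 0.6373 -0.0792  0.08  ]
knobP 45 198 [281.5758 156.0758] [ 0.6297 -0.0736  0.08  ]
knobC 30 106 [101.6887 219.2925] [0.471  0.3734 0.07  ]
knobC 45 159 [ 99.761  217.4528] [0.4756 0.3782 0.07  ]
shut 30 83 [193.4578 231.3976] [0.439  0.1522 0.02  ]
shut 45 92 [193.6848 231.2826] [0.4393 0.1517 0.02  ]
plat [212.7, 146.6, 77.6, 84.8] 5086 [0.5481 0.0015 0.036 ]
holes
[0.6727 0.0106 0.018 ] 4
[0.6313 0.0986 0.018 ] 9
[0.54   0.1315 0.018 ] 10
[0.4521 0.0902 0.018 ] 7
[ 0.419 -0.001  0.018] 10
[ 0.4603 -0.0888  0.018 ] 11
[ 0.5516 -0.1219  0.018 ] 9
swab_jar [0.7482 0.2246 0.08  ] [0.6776 0.1598 0.08  ]
sample_box [ 0.7932 -0.036   0.037 ] [ 0.7193 -0.1408  0.037 ]
[[ 36  39  36  45  93 114 111 111 117 112 120 122 118 112 113 115 119 123]
 [ 36  39  36  42  91 113 110 111 118 114 120 122 119 114 11
[... 365 characters left out ...]
  2  39 115 118 118 124]
 [110 105  19   8  11   9  13  12  13  12  13   3   3   9  59 120 119 123]
 [107 101   2  10  13  13  15   7  10   9  17   8   2   0  14  76 120 126]
 [102  72   5  10  13   7  13  13  15  15  15   8   7   0  14  79 122 125]
 [103  75   3   8  15  17  15  12  12  15  15   6   0   2  22  99 121 124]
 [112 109   8  10   8  13  11  11  16  13  15   2   2   0  43 120 120 122]
 [110 111  57   6  11  13  13  13  17  14   8   2   0  22  95 117 120 124]
 [109 112 106   9  10  10   9  12  10   8   6   8  29  69 119 116 120 124]
 [ 31  33  36  37  22  38  21  23  23  31  36  77 130 121 116 112 117 125]
 [ 40  62  60  61  68 125 121 120 123 125 124 125 125 118 114 115 122 128]]
```

```bash
cat >> h.py <<'E'
def yaw_of(s): 
    x=Ro.from_quat(s['orientation']).as_matrix()[:,0]; return np.degrees(np.arctan2(x[1],x[0]))
def plan(*wps,mm=35,deg=8.4):
    """wps: (x,y,z,psi_deg or None[,mm]) ; prints rows, tool pointing down"""
    s=bot.read_state(); p=np.array(s['tool_pos'])*1000; a=yaw_of(s)
    R0=Ro.from_quat(s['orientation']).as_matrix(); print('t %.1f at'%s['clock'],p.round(1),'yaw %.1f'%a,'zax',R0[:,2].round(3))
    T=[];O=[]
    for w in wps:
        q=np.array(w[:3])*1000; b=a if w[3] is None else w[3]; step=w[4] if len(w)>4 else mm
        n=max(1,int(np.ceil(np.linalg.norm(q-p)/step-.02)),int(np.ceil(abs(b-a)/deg-.02)))
        for i in range(n):
            d=(q-p)/(n-i); c,s_=np.cos(np.radians(a)),np.sin(np.radians(a))
            o=np.round([d[0]*c+d[1]*s_, d[0]*s_-d[1]*c, -d[2]],0 if n>i+1 else 1)
            t=round(-(b-a)/(n-i),1)
            T.append([0,0,t]);O.append([float(v) for v in o]); p=p+[o[0]*c+o[1]*s_,o[0]*s_-o[1]*c,-o[2]]; a-=t
    for i in range(0,len(T),12): print('twist',[[0,0,float(t[2])] for t in T[i:i+12]],'\noffset',O[i:i+12],len(T[i:i+12]))
E
python3 - <<'E'
from h import *
np.set_printoptions(precision=4,suppress=True)
g=cv2.cvtColor(cv2.imread('pics/top0.png'),cv2.COLOR_BGR2RGB).max(2)
m=np.zeros(g.shape,bool); m[215:224,96:109]=g[215:224,96:109]<45
print(fit('knobC',m,'top',0,(.472,.374)))
f=lambda u,v:(80+u/2.2,80+v/2.2)
for a,b,z in [((75,185),(197,181),.01),((28,320),(202,312),.01),((98,305),(181,300),.03),((85,207),(190,205),.03)]:
    d=at('top',*f(*b),z)-at('top',*f(*a),z); print(np.degrees(np.arctan2(d[0],-d[1])))
plan((.42,-.25,.25,None),(.50,.15,.25,None),(.473,.374,.20,182.3))
E
```

```text
(array([0.4718, 0.3775]), np.float64(0.8310417440852224))
2.1475308693630737
2.7542600277740865
3.5869453080048044
1.3280768101454217
t 1.6 at [ 183.9 -518.4  239.3] yaw 19.5 zax [-0. -0. -1.]
twist [[0, 0, -0.0], [0, 0, -0.0], [0, 0, -0.0], [0, 0, -0.0], [0, 0, -0.0], [0, 0, -0.0], [0, 0, -0.0], [0, 0, -0.0], [0, 0, -0.0], [0, 0, -0.0], [0, 0, -0.0], [0, 0, -0.0]] 
offset [[28.0, -16.0, -1.0], [28.0, -16.0, -1.0], [28.0, -16.0, -1.0], [29.0, -16.0, -1.0], [28.0, -16.0, -1.0], [29.0, -16.0, -1.0], [28.0, -16.0, -1.0], [29.0, -15.0, -1.0], [28.0, -16.0, -1.0], [29.0, -15.0, -1.0], [28.3, -16.0, -0.7], [17.0, -29.0, -0.0]] 12
twist [[0, 0, -0.0], [0, 0, -0.0], [0, 0, -0.0], [0, 0, -0.0], [0, 0, -0.0], [0, 0, -0.0], [0, 0, -0.0], [0, 0, -0.0], [0, 0, -0.0], [0, 0, -0.0], [0, 0, -0.0], [0, 0, -8.1]] 
offset [[17.0, -29.0, -0.0], [18.0, -29.0, -0.0], [17.0, -29.0, -0.0], [18.0, -29.0, -0.0], [17.0, -29.0, -0.0], [18.0, -29.0, -0.0], [17.0, -29.0, -0.0], [18.0, -30.0, -0.0], [17.0, -29.0, -0.0], [18.0, -30.0, -0.0], [17.1, -29.2, -0.0], [2.0, -11.0, 2.0]] 12
twist [[0, 0, -8.1], [0, 0, -8.1], [0, 0, -8.1], [0, 0, -8.1], [0, 0, -8.2], [0, 0, -8.1], [0, 0, -8.2], [0, 0, -8.1], [0, 0, -8.2], [0, 0, -8.1], [0, 0, -8.2], [0, 0, -8.1]] 
offset [[4.0, -11.0, 3.0], [5.0, -10.0, 2.0], [7.0, -9.0, 3.0], [8.0, -8.0, 2.0], [9.0, -7.0, 3.0], [10.0, -5.0, 2.0], [11.0, -4.0, 3.0], [11.0, -2.0, 2.0], [11.0, -1.0, 3.0], [11.0, 1.0, 2.0], [11.0, 2.0, 3.0], [11.0, 4.0, 2.0]] 12
twist [[0, 0, -8.2], [0, 0, -8.1], [0, 0, -8.2], [0, 0, -8.1], [0, 0, -8.2], [0, 0, -8.1], [0, 0, -8.2]] 
offset [[10.0, 5.0, 3.0], [9.0, 7.0, 2.0], [8.0, 8.0, 3.0], [7.0, 9.0, 2.0], [5.0, 10.0, 3.0], [4.0, 10.0, 2.0], [2.1, 11.0, 3.0]] 7
```

```bash
python3 - <<'E'
from h import *
plan((.42,-.25,.25,105),(.472,.376,.18,182.3),mm=40)
E
```

```text
t 1.6 at [ 183.9 -518.4  239.3] yaw 19.5 zax [-0. -0. -1.]
twist [[0, 0, -7.8], [0, 0, -7.8], [0, 0, -7.8], [0, 0, -7.8], [0, 0, -7.8], [0, 0, -7.7], [0, 0, -7.8], [0, 0, -7.7], [0, 0, -7.8], [0, 0, -7.7], [0, 0, -7.8], [0, 0, -4.8]] 
offset [[28.0, -16.0, -1.0], [30.0, -12.0, -1.0], [32.0, -8.0, -1.0], [32.0, -3.0, -1.0], [33.0, 1.0, -1.0], [32.0, 6.0, -1.0], [31.0, 10.0, -1.0], [29.0, 14.0, -1.0], [27.0, 18.0, -1.0], [25.0, 21.0, -1.0], [21.2, 24.4, -0.7], [37.0, 13.0, 4.0]] 12
twist [[0, 0, -4.8], [0, 0, -4.8], [0, 0, -4.8], [0, 0, -4.8], [0, 0, -4.8], [0, 0, -4.8], [0, 0, -4.9], [0, 0, -4.8], [0, 0, -4.9], [0, 0, -4.8], [0, 0, -4.9], [0, 0, -4.8]] 
offset [[36.0, 16.0, 4.0], [34.0, 19.0, 4.0], [32.0, 22.0, 4.0], [31.0, 25.0, 4.0], [28.0, 27.0, 5.0], [26.0, 30.0, 4.0], [23.0, 32.0, 5.0], [21.0, 33.0, 4.0], [18.0, 35.0, 5.0], [15.0, 36.0, 4.0], [11.0, 38.0, 5.0], [8.0, 38.0, 4.0]] 12
twist [[0, 0, -4.9], [0, 0, -4.8], [0, 0, -4.9]] 
offset [[5.0, 39.0, 5.0], [2.0, 39.0, 4.0], [-1.3, 39.7, 5.0]] 3
```

send_rows(twist=[[0,0,-7.8],[0,0,-7.8],[0,0,-7.8],[0,0,-7.8],[0,0,-7.8],[0,0,-7.7],[0,0,-7.8],[0,0,-7.7],[0,0,-7.8],[0,0,-7.7],[0,0,-7.8],[0,0,-4.8]], offset=[[28,-16,-1],[30,-12,-1],[32,-8,-1],[32,-3,-1],[33,1,-1],[32,6,-1],[31,10,-1],[29,14,-1],[27,18,-1],[25,21,-1],[21,24,-1],[37,13,4]], jaw=[70,70,70,70,70,70,70,70,70,70,70,70], grip_force=40)

```text
clock: 2.85
tool_pos: [0.4251, -0.2116, 0.2468]
orientation: [0.574, 0.819, 0.001, 0.002]
ft_force: [1.1, 0.3, 0.4]
width: 0.0699
grip_force: 0.0
```

send_rows(twist=[[0,0,-4.8],[0,0,-4.8],[0,0,-4.8],[0,0,-4.8],[0,0,-4.8],[0,0,-4.8],[0,0,-4.9],[0,0,-4.8],[0,0,-4.9],[0,0,-4.8],[0,0,-4.9],[0,0,-4.8]], offset=[[36,16,4],[34,19,4],[32,22,4],[31,25,4],[28,27,5],[26,30,4],[23,32,5],[21,33,4],[18,35,5],[15,36,4],[11,38,5],[8,38,4]], jaw=[70,70,70,70,70,70,70,70,70,70,70,70])

```text
clock: 4.05
tool_pos: [0.4625, 0.2593, 0.1941]
orientation: [0.106, 0.994, -0.0, 0.0]
ft_force: [0.9, -1.3, 0.1]
width: 0.0697
grip_force: 0.0
```

send_rows(twist=[[0,0,-4.9],[0,0,-4.8],[0,0,-4.9],[0,0,0],[0,0,0],[0,0,0]], offset=[[5,39,5],[2,39,4],[-1,40,5],[0,0,0],[0,0,0],[0,0,0]], jaw=[70,70,70,70,70,70])

```text
clock: 4.65
tool_pos: [0.4722, 0.3746, 0.1802]
orientation: [-0.019, 1.0, -0.001, 0.0]
ft_force: [0.5, 0.3, -0.3]
width: 0.0701
grip_force: 0.0
```

```bash
python3 - <<'E'
from h import *
np.set_printoptions(precision=4,suppress=True)
cal=get_calibration('wrist'); im=capture('wrist'); save(im,'w1')
c,_=ray(cal,cal['cx'],cal['cy'],fish=True); print('cam',c,cal['vertical_fov'],'knob proj',proj('wrist',(.4718,.3775,.072),cal))
for r in recognise('camera_grip','wrist')[:2]: print(r['box'],r['conf'])
for r in cut_out('camera_grip','wrist')[:2]:
    m=r['region']; print(r['box'],r['conf'],m.sum(),fit('knobC',m,'wrist',0,(.472,.376),cal))
cv2.imwrite('pics/w1s.png',cv2.resize(cv2.imread('pics/w1.png'),(768,576)))
E
```

```text
cam [0.3982 0.3715 0.3149] 65.70646984690485 knob proj [258.0242 189.2937]
[245.6, 170.9, 27.8, 31.5] 0.82
[243.6, 170.2, 29.1, 34.6] 0.86 854 (array([0.4717, 0.3772]), np.float64(0.9625345916412403))
```

View pics/w1s.png

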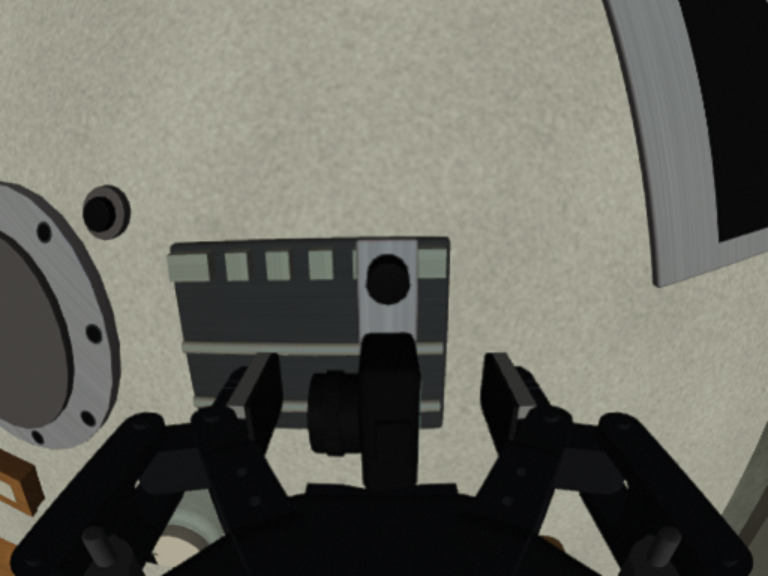

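The wrist view (pixels at 1.5×) shows the slide's knob at (388,280), the camera body behind it at (388,400) and the notch gaps to the left. The fitted knob position is (0.4717, 0.3772), which agrees with the top view. Descending to grip it.

send_rows(twist=[[0,0,0],[0,0,0],[0,0,0],[0,0,0],[0,0,0],[0,0,0],[0,0,0],[0,0,0],[0,0,0],[0,0,0],[0,0,0],[0,0,0]], offset=[[0,2.6,25],[0,0,25],[0,0,25],[0,0,22],[0,0,20],[0,0,10],[0,0,0],[0,0,0],[0,0,0],[0,0,0],[0,0,0],[0,0,0]], jaw=[50,50,50,50,50,50,50,20,20,20,20,20], grip_force=50)

```text
clock: 6.0
tool_pos: [0.472, 0.3793, 0.0549]
orientation: [-0.02, 1.0, 0.001, 0.001]
ft_force: [0.4, -1.4, 6.1]
width: 0.0246
grip_force: 49.2
```

send_rows(twist=[[0,0,0],[0,0,0],[0,0,0],[0,0,0],[0,0,0]], offset=[[0,0,0],[0,0,-6],[0,0,-6],[0,0,-5],[0,0,0]], jaw=[20,20,20,20,20])

```text
clock: 6.5
tool_pos: [0.472, 0.3788, 0.0708]
orientation: [-0.02, 1.0, 0.0, 0.001]
ft_force: [3.3, 1.6, -3.4]
width: 0.0242
grip_force: 49.3
```

send_rows(twist=[[0,0,0],[0,0,0],[0,0,0],[0,0,0],[0,0,0],[0,0,0],[0,0,0],[0,0,0],[0,0,0],[0,0,0],[0,0,0],[0,0,0]], offset=[[0,-8,0],[0,-14,0],[0,-14,0],[0,-14,0],[0,-14,0],[0,-14,0],[0,-14,0],[0,-12,0],[0,-10,0],[0,-7,0],[0,0,0],[0,0,0]], jaw=[20,20,20,20,20,20,20,20,20,20,20,20])

```text
clock: 7.7
tool_pos: [0.4784, 0.2554, 0.0703]
orientation: [-0.019, 1.0, -0.001, 0.002]
ft_force: [6.4, -1.0, -4.2]
width: 0.0248
grip_force: 49.6
```

send_rows(twist=[[0,0,0],[0,0,0],[0,0,0],[0,0,0],[0,0,0],[0,0,0],[0,0,0],[0,0,0],[0,0,0],[0,0,0]], offset=[[-1,1.5,0],[0,0,0],[0,0,6],[0,0,6],[0,0,5],[0,0,0],[0,0,0],[0,0,0],[0,0,0],[0,0,0]], jaw=[20,20,20,20,20,20,40,50,50,50])

```text
clock: 8.7
tool_pos: [0.4761, 0.2593, 0.0528]
orientation: [-0.021, 1.0, -0.0, -0.001]
ft_force: [-0.3, -0.3, 0.7]
width: 0.0498
grip_force: 0.0
```

send_rows(twist=[[0,0,0],[0,0,0],[0,0,0],[0,0,0],[0,0,0],[0,0,0],[0,0,0]], offset=[[0,0,-10],[0,0,-25],[0,0,-30],[0,0,-30],[0,0,-30],[0,0,0],[0,0,0]], jaw=[50,70,70,70,70,70,70])

```text
clock: 9.4
tool_pos: [0.4773, 0.2596, 0.1793]
orientation: [-0.02, 1.0, 0.0, 0.001]
ft_force: [-0.4, -0.9, -0.3]
width: 0.0697
grip_force: 0.0
```

```bash
python3 - <<'E'
from h import *
np.set_printoptions(precision=4,suppress=True)
cal=get_calibration('wrist'); im=capture('wrist'); save(im,'w2')
for r in cut_out('camera_grip','wrist')[:2]:
    m=r['region']; 
    for dz in (0,.006,.012): print(r['box'],r['conf'],m.sum(),dz,fit('knobC',m,'wrist',dz,(.4765,.257),cal))
cal2=get_calibration('side'); im=capture('side')
for r in cut_out('camera_grip','side')[:1]:
    print(r['box'],r['conf'],[fit('knobC',r['region'],'side',dz,(.4765,.257),cal2) for dz in(0,.006,.012)])
for x,y in [(.4765,.2572),(.48,.2572)]: print([proj('side',(x,y,z)) for z in (.046,.072)])
plan((.4393,.1520,.10,None,40))
E
```

```text
[239.2, 172.9, 29.5, 34.2] 0.72 813 0 (array([0.4777, 0.2597]), np.float64(0.9142978137737547))
[239.2, 172.9, 29.5, 34.2] 0.72 813 0.006 (array([0.4758, 0.2596]), np.float64(0.8783528139990541))
[239.2, 172.9, 29.5, 34.2] 0.72 813 0.012 (array([0.4739, 0.2596]), np.float64(0.8357652503696086))
[139.8, 121.5, 28.5, 29.8] 0.48 541 0 (array([0.4765, 0.257 ]), np.float64(0.0))
[139.8, 121.5, 28.5, 29.8] 0.48 541 0.006 (array([0.4765, 0.257 ]), np.float64(0.0))
[139.8, 121.5, 28.5, 29.8] 0.48 541 0.012 (array([0.4765, 0.257 ]), np.float64(0.0))
[262.7, 262.1, 14.1, 23.6] 0.72 [(array([0.478 , 0.2573]), np.float64(0.8156929347826087)), (array([0.4778, 0.2631]), np.float64(0.7993609372919718)), (array([0.4765, 0.2692]), np.float64(0.783235485975212))]
[array([268.8184, 278.6806]), array([268.9012, 268.9066])]
[array([267.0585, 278.5108]), array([267.1086, 268.7397])]
t 9.6 at [476.4 258.5 177. ] yaw -177.7 zax [-0.002 -0.001 -1.   ]
twist [[0, 0, -0.0], [0, 0, -0.0], [0, 0, -0.0], [0, 0, -0.0]] 
offset [[10.0, -26.0, 19.0], [10.0, -26.0, 19.0], [11.0, -26.0, 19.0], [10.4, -26.9, 20.0]] 4
```

```bash
python3 - <<'E'
from h import *
plan((.5595,-.2837,.18,182.6),mm=42)
E
```

```text
t 9.6 at [476.4 258.5 177. ] yaw -177.7 zax [-0.002 -0.001 -1.   ]
twist [[0, 0, -8.4], [0, 0, -8.4], [0, 0, -8.4], [0, 0, -8.4], [0, 0, -8.4], [0, 0, -8.4], [0, 0, -8.4], [0, 0, -8.4], [0, 0, -8.4], [0, 0, -8.4], [0, 0, -8.4], [0, 0, -8.4]] 
offset [[-1.0, -13.0, -0.0], [0.0, -13.0, -0.0], [2.0, -13.0, -0.0], [4.0, -12.0, -0.0], [6.0, -11.0, -0.0], [7.0, -10.0, -0.0], [9.0, -9.0, -0.0], [10.0, -8.0, -0.0], [11.0, -6.0, -0.0], [12.0, -5.0, -0.0], [12.0, -3.0, -0.0], [13.0, -1.0, -0.0]] 12
twist [[0, 0, -8.4], [0, 0, -8.4], [0, 0, -8.4], [0, 0, -8.4], [0, 0, -8.4], [0, 0, -8.4], [0, 0, -8.4], [0, 0, -8.4], [0, 0, -8.4], [0, 0, -8.4], [0, 0, -8.4], [0, 0, -8.4]] 
offset [[13.0, 1.0, -0.0], [12.0, 3.0, -0.0], [12.0, 5.0, -0.0], [11.0, 6.0, -0.0], [10.0, 8.0, -0.0], [9.0, 9.0, -0.0], [7.0, 10.0, -0.0], [6.0, 11.0, -0.0], [4.0, 12.0, -0.0], [2.0, 13.0, -0.0], [0.0, 13.0, -0.0], [-2.0, 13.0, -0.0]] 12
twist [[0, 0, -8.4], [0, 0, -8.3], [0, 0, -8.4], [0, 0, -8.3], [0, 0, -8.4], [0, 0, -8.3], [0, 0, -8.4], [0, 0, -8.3], [0, 0, -8.4], [0, 0, -8.3], [0, 0, -8.4], [0, 0, -8.3]] 
offset [[-3.0, 12.0, -0.0], [-5.0, 12.0, -0.0], [-7.0, 11.0, -0.0], [-8.0, 10.0, -0.0], [-10.0, 8.0, -0.0], [-11.0, 7.0, -0.0], [-12.0, 5.0, -0.0], [-12.0, 4.0, -0.0], [-13.0, 2.0, -0.0], [-13.0, -0.0, -0.0], [-12.0, -2.0, -0.0], [-12.0, -4.0, -0.0]] 12
twist [[0, 0, -8.4], [0, 0, -8.3], [0, 0, -8.4], [0, 0, -8.3], [0, 0, -8.4], [0, 0, -8.3], [0, 0, -8.4]] 
offset [[-11.0, -5.0, -0.0], [-11.0, -7.0, -1.0], [-9.0, -9.0, -0.0], [-8.0, -10.0, -1.0], [-7.0, -11.0, -0.0], [-5.0, -12.0, -1.0], [-3.0, -11.8, -0.0]] 7
```

send_rows(twist=[[0,0,0],[0,0,0],[0,0,0],[0,0,0],[0,0,0],[0,0,0],[0,0,0],[0,0,0],[0,0,0],[0,0,0],[0,0,0],[0,0,0]], offset=[[-5,-42,0],[-5,-42,0],[-5,-42,0],[-5,-42,0],[-5,-42,0],[-5,-42,0],[-5,-42,0],[-5,-42,0],[-5,-42,0],[-5,-42,0],[-5,-42,0],[-5,-42,0]], jaw=[70,70,70,70,70,70,70,70,70,70,70,70])

```text
clock: 10.8
tool_pos: [0.557, -0.2435, 0.1771]
orientation: [-0.02, 1.0, 0.0, -0.001]
ft_force: [1.4, 0.6, 0.4]
width: 0.0698
grip_force: 0.0
```

send_rows(twist=[[0,0,0],[0,0,0],[0,0,0],[0,0,0]], offset=[[-1,-41,0],[0,0,0],[0,0,0],[0,0,0]], jaw=[70,70,70,70])

```text
clock: 11.2
tool_pos: [0.5603, -0.2807, 0.1776]
orientation: [-0.022, 1.0, 0.001, -0.0]
ft_force: [-0.3, 0.5, 0.4]
width: 0.0704
grip_force: 0.0
```

```bash
python3 - <<'E'
s=open('h.py').read()
s=s.replace("b=a if w[3] is None else w[3];","b=a if w[3] is None else a+(w[3]-a+180)%360-180;")
s=s.replace("""print('twist',[[0,0,float(t[2])] for t in T[i:i+12]],'\\noffset',O[i:i+12],len(T[i:i+12]))""","""print(len(T[i:i+12]),'tz',[float(t[2])+0 for t in T[i:i+12]],'\\n',O[i:i+12])""")
s+='''
def look(n,x0,z0=.004,cam='wrist',yaw=None,pic=None,verbose=True):
    cal=get_calibration(cam); im=capture(cam)
    if pic: save(im,pic)
    out=[]
    for r in cut_out(n,cam)[:3]:
        m=cv2.morphologyEx(r['region'].astype(np.uint8),cv2.MORPH_CLOSE,np.ones((3,3)))>0
        ys,xs=np.nonzero(m); g=at(cam,xs.mean(),ys.mean(),z0+.015,cal)
        if m.sum()<30 or np.hypot(*(g[:2]-x0[:2]))>.11: continue
        p,i=fit(n,m,cam,z0,g,cal,yaw); out.append((i,p))
    for i,p in out: print(n,p.round(4),'iou %.2f'%i)
    return out[0][1] if out else None
Y=[0,.6,1.2,1.8,2.4]
'''
open('h.py','w').write(s)
E
python3 - <<'E'
from h import *
p=look('loom_weight',(.5595,-.2837)); look('whorl',(.463,-.275)); look('whetstone',(.5474,-.38),yaw=Y); look('pot',(.4627,-.3766))
if p is not None: plan((p[0],p[1],.06,182.6),(p[0],p[1],.02,182.6,15))
E
```

```text
loom_weight [ 0.5613 -0.2825] iou 0.96
whorl [ 0.465  -0.2757] iou 0.95
whetstone [ 0.5507 -0.38    0.1717] iou 0.92
pot [ 0.4654 -0.3764] iou 0.97
t 11.6 at [ 560.3 -282.4  178.5] yaw -177.6 zax [ 0. -0. -1.]
7 tz [-0.1, 0.0, -0.1, 0.0, 0.0, 0.0, 0.0] 
 [[-0.0, -0.0, 30.0], [-0.0, -0.0, 29.0], [-1.0, -0.0, 30.0], [-0.0, -0.1, 29.5], [-0.0, 0.0, 13.0], [-0.0, 0.0, 13.0], [-0.0, 0.0, 14.0]]
```

send_rows(twist=[[0,0,0],[0,0,0],[0,0,0],[0,0,0],[0,0,0],[0,0,0],[0,0,0],[0,0,0],[0,0,0],[0,0,0],[0,0,0],[0,0,0]], offset=[[-1,0,30],[0,0,30],[0,0,30],[0,0,28],[0,0,20],[0,0,15],[0,0,5],[0,0,0],[0,0,0],[0,0,0],[0,0,0],[0,0,0]], jaw=[70,70,70,70,70,70,70,70,35,35,35,35], grip_force=40)

```text
clock: 12.8
tool_pos: [0.5627, -0.2828, 0.0222]
orientation: [-0.02, 1.0, -0.001, 0.002]
ft_force: [-0.7, 0.3, 6.3]
width: 0.0422
grip_force: 41.0
```

send_rows(twist=[[0,0,0],[0,0,0],[0,0,0],[0,0,0],[0,0,0],[0,0,0],[0,0,0]], offset=[[0,0,0],[0,0,-10],[0,0,-25],[0,0,-30],[0,0,-30],[0,0,-30],[0,0,0]], jaw=[35,35,35,35,35,35,35])

```text
clock: 13.5
tool_pos: [0.5644, -0.2834, 0.1508]
orientation: [-0.02, 1.0, -0.002, 0.004]
ft_force: [0.2, -0.3, 0.1]
width: 0.0418
grip_force: 40.6
```

```bash
python3 - <<'E'
from h import *
s=bot.read_state(); print(s['width'],s['grip_force'])
plan((.543,.067,.145,182.6),(.543,.067,.07,182.6),(.543,.067,.0535,182.6,9),mm=32)
E
```

```text
0.041784742441125074 40.63752233865671
t 13.5 at [ 564.4 -283.4  150.8] yaw -177.7 zax [ 0.009 -0.004 -1.   ]
12 tz [0.0, 0.0, 0.0, 0.0, 0.0, 0.0, -0.1, 0.0, -0.1, 0.0, -0.1, 0.0] 
 [[1.0, 32.0, 1.0], [1.0, 32.0, 0.0], [1.0, 32.0, 1.0], [1.0, 32.0, 0.0], [0.0, 32.0, 1.0], [1.0, 32.0, 0.0], [0.0, 32.0, 1.0], [0.0, 32.0, 0.0], [1.0, 32.0, 1.0], [0.0, 31.0, 0.0], [0.9, 32.0, 0.8], [-0.0, -0.0, 25.0]]
4 tz [0.0, 0.0, 0.0, 0.0] 
 [[-0.0, -0.0, 25.0], [-0.0, -0.0, 25.0], [-0.0, -0.0, 8.0], [-0.0, -0.0, 8.5]]
```

send_rows(twist=[[0,0,0],[0,0,0],[0,0,0],[0,0,0],[0,0,0],[0,0,0],[0,0,0],[0,0,0],[0,0,0],[0,0,0],[0,0,0],[0,0,0]], offset=[[1,20,0],[1,32,0],[1,34,0],[1,34,0],[0,34,0],[0,34,0],[0,34,0],[0,34,0],[0,34,0],[0,34,0],[0,26,0],[0,0,0]], jaw=[35,35,35,35,35,35,35,35,35,35,35,35])

```text
clock: 14.7
tool_pos: [0.5413, 0.0729, 0.1452]
orientation: [-0.025, 1.0, 0.002, -0.0]
ft_force: [-0.1, -0.2, -0.1]
width: 0.0423
grip_force: 40.6
```

send_rows(twist=[[0,0,0],[0,0,0],[0,0,0],[0,0,0],[0,0,0],[0,0,0]], offset=[[0,0,25],[0,0,25],[0,0,20],[0,0,13],[0,0,8],[0,0,0]], jaw=[35,35,35,35,35,35])

```text
clock: 15.3
tool_pos: [0.5437, 0.0664, 0.0547]
orientation: [-0.02, 1.0, -0.0, 0.001]
ft_force: [0.2, 0.6, -1.3]
width: 0.042
grip_force: 40.6
```

send_rows(twist=[[0,0,0],[0,0,0],[0,0,0],[0,0,0],[0,0,0],[0,0,0],[0,0,0],[0,0,0],[0,0,0]], offset=[[0,0,1.5],[0,0,0],[0,0,0],[0,0,0],[0,0,-15],[0,0,-35],[0,0,-40],[0,0,-30],[0,0,0]], jaw=[35,55,70,70,70,70,70,70,70])

```text
clock: 16.2
tool_pos: [0.5464, 0.0686, 0.1789]
orientation: [-0.021, 1.0, 0.001, 0.006]
ft_force: [-0.1, -0.2, -0.3]
width: 0.07
grip_force: 0.0
```

```bash
python3 - <<'E'
from h import *
look('loom_weight',(.543,.067),z0=.036)
plan((.465,-.2757,.175,92.6),mm=42)
E
```

```text
loom_weight [0.5434 0.0658] iou 0.96
t 16.3 at [543.5  67.  174.2] yaw -177.7 zax [ 0.002 -0.    -1.   ]
11 tz [8.2, 8.2, 8.1, 8.2, 8.1, 8.2, 8.1, 8.2, 8.1, 8.2, 8.1] 
 [[8.0, -31.0, -0.0], [4.0, -32.0, -0.0], [-1.0, -32.0, -0.0], [-5.0, -32.0, -0.0], [-9.0, -30.0, -0.0], [-14.0, -29.0, -0.0], [-18.0, -27.0, -0.0], [-21.0, -24.0, -0.0], [-24.0, -20.0, -0.0], [-27.0, -17.0, -0.0], [-29.3, -12.5, -0.8]]
```

Loom weight placed at (0.543, 0.066). On to the whorl.

send_rows(twist=[[0,0,8.2],[0,0,8.2],[0,0,8.1],[0,0,8.2],[0,0,8.1],[0,0,8.2],[0,0,8.1],[0,0,8.2],[0,0,8.1],[0,0,8.2],[0,0,8.1],[0,0,0]], offset=[[8,-31,0],[4,-32,0],[-1,-32,0],[-5,-32,0],[-9,-30,0],[-14,-29,0],[-18,-27,0],[-21,-24,0],[-24,-20,0],[-27,-17,0],[-29,-13,-1],[0,0,0]], jaw=[70,70,70,70,70,70,70,70,70,70,70,70])

```text
clock: 17.5
tool_pos: [0.4602, -0.282, 0.172]
orientation: [0.695, 0.719, -0.003, -0.001]
ft_force: [-1.1, -0.8, -0.1]
width: 0.0702
grip_force: 0.0
```

```bash
python3 - <<'E'
from h import *
p=look('whorl',(.465,-.2757)); look('whetstone',(.55,-.38),yaw=Y); look('pot',(.465,-.376))
if p is not None: plan((p[0],p[1],.06,92.6),(p[0],p[1],.013,92.6,16))
E
```

```text
whorl [ 0.4644 -0.2748] iou 0.93
whetstone [ 0.5345 -0.3847  3.4695] iou 0.35
pot [ 0.4655 -0.3757] iou 0.97
t 17.8 at [ 464.3 -273.7  173.4] yaw 92.8 zax [-0.     0.001 -1.   ]
7 tz [0.1, 0.0, 0.1, 0.0, 0.0, 0.0, 0.0] 
 [[-0.0, 0.0, 28.0], [-0.0, 0.0, 28.0], [-1.0, 0.0, 29.0], [-0.1, 0.0, 28.4], [0.0, 0.0, 16.0], [0.0, 0.0, 16.0], [0.0, 0.0, 15.0]]
```

send_rows(twist=[[0,0,0],[0,0,0],[0,0,0],[0,0,0],[0,0,0],[0,0,0],[0,0,0],[0,0,0],[0,0,0],[0,0,0],[0,0,0],[0,0,0]], offset=[[-1,0,30],[0,0,30],[0,0,30],[0,0,30],[0,0,20],[0,0,15],[0,0,5],[0,0,0],[0,0,0],[0,0,0],[0,0,0],[0,0,0]], jaw=[70,70,70,70,70,70,70,70,40,40,40,40])

```text
clock: 19.0
tool_pos: [0.4653, -0.2771, 0.0152]
orientation: [0.691, 0.723, 0.0, 0.001]
ft_force: [0.2, 0.1, 6.2]
width: 0.0468
grip_force: 41.9
```

send_rows(twist=[[0,0,0],[0,0,0],[0,0,0],[0,0,0],[0,0,0],[0,0,0],[0,0,0]], offset=[[0,0,0],[0,0,-10],[0,0,-25],[0,0,-30],[0,0,-30],[0,0,-30],[0,0,0]], jaw=[40,40,40,40,40,40,40])

```text
clock: 19.7
tool_pos: [0.4669, -0.278, 0.1437]
orientation: [0.691, 0.723, 0.001, 0.005]
ft_force: [0.9, -0.8, -1.2]
width: 0.0463
grip_force: 41.3
```

send_rows(twist=[[0,0,0],[0,0,0],[0,0,0],[0,0,0],[0,0,0],[0,0,0],[0,0,0],[0,0,0],[0,0,0],[0,0,0],[0,0,0]], offset=[[16,1,0],[30,4,0],[30,4,0],[30,4,0],[30,4,0],[30,4,0],[30,4,0],[30,4,0],[30,3,0],[20,1,0],[0,0,0]], jaw=[40,40,40,40,40,40,40,40,40,40,40])

```text
clock: 20.8
tool_pos: [0.4818, 0.0061, 0.1374]
orientation: [0.688, 0.726, -0.0, -0.002]
ft_force: [0.1, 0.2, -0.3]
width: 0.0464
grip_force: 41.3
```

send_rows(twist=[[0,0,0],[0,0,0],[0,0,0],[0,0,0],[0,0,0],[0,0,0],[0,0,0],[0,0,0],[0,0,0],[0,0,0]], offset=[[0,0,25],[0,0,25],[0,0,20],[0,0,13],[0,0,8],[0,0,1.5],[0,0,0],[0,0,0],[0,0,0],[0,0,0]], jaw=[40,40,40,40,40,40,40,60,70,70])

```text
clock: 21.8
tool_pos: [0.4847, 0.0005, 0.0464]
orientation: [0.691, 0.723, 0.0, 0.0]
ft_force: [0.2, -0.2, 0.2]
width: 0.07
grip_force: 0.0
```

send_rows(twist=[[0,0,0],[0,0,0],[0,0,0],[0,0,0],[0,0,0]], offset=[[0,0,-15],[0,0,-35],[0,0,-40],[0,0,-30],[0,0,0]], jaw=[70,70,70,70,70])

```text
clock: 22.3
tool_pos: [0.4881, 0.0011, 0.1709]
orientation: [0.691, 0.723, 0.004, 0.004]
ft_force: [0.9, -0.1, 1.1]
width: 0.0697
grip_force: 0.0
```

```bash
python3 - <<'E'
from h import *
look('loom_weight',(.543,.067),z0=.036);look('whorl',(.484,.002),z0=.036)
plan((.550,-.38,.178,99.8),mm=42)
E
```

```text
loom_weight [0.5433 0.0662] iou 0.95
whorl [0.4829 0.0012] iou 0.92
t 22.5 at [4.833e+02 3.000e-01 1.650e+02] yaw 92.6 zax [-0.003 -0.    -1.   ]
10 tz [-0.7, -0.7, -0.7, -0.7, -0.7, -0.7, -0.7, -0.8, -0.7, -0.8] 
 [[-38.0, 5.0, -1.0], [-38.0, 4.0, -1.0], [-38.0, 4.0, -1.0], [-39.0, 4.0, -1.0], [-39.0, 3.0, -1.0], [-39.0, 3.0, -2.0], [-38.0, 2.0, -1.0], [-39.0, 1.0, -2.0], [-38.0, 1.0, -1.0], [-38.9, 0.9, -2.0]]
```

Whorl placed. Next the whetstone.

send_rows(twist=[[0,0,-0.7],[0,0,-0.7],[0,0,-0.7],[0,0,-0.7],[0,0,-0.7],[0,0,-0.7],[0,0,-0.7],[0,0,-0.8],[0,0,-0.7],[0,0,-0.8],[0,0,0],[0,0,0]], offset=[[-38,5,-1],[-38,4,-1],[-38,4,-1],[-39,4,-1],[-39,3,-1],[-39,3,-2],[-38,2,-1],[-39,1,-2],[-38,1,-1],[-39,1,-2],[0,0,0],[0,0,0]], jaw=[60,60,60,60,60,60,60,60,60,60,60,60])

```text
clock: 23.7
tool_pos: [0.5499, -0.3805, 0.1764]
orientation: [0.645, 0.764, -0.0, -0.002]
ft_force: [-0.3, 0.7, -0.0]
width: 0.0601
grip_force: 0.0
```

```bash
python3 - <<'E'
from h import *
p=look('whetstone',(.55,-.38),yaw=Y); look('pot',(.465,-.376))
if p is not None: plan((p[0],p[1],.06,90+np.degrees(p[2])%180),(p[0],p[1],.014,90+np.degrees(p[2])%180,16))
E
```

```text
whetstone [ 0.5504 -0.381   3.3123] iou 0.92
pot [ 0.4657 -0.3764] iou 0.97
t 23.9 at [ 551.5 -377.7  178.9] yaw 100.0 zax [-0.001  0.001 -1.   ]
7 tz [0.1, 0.0, 0.1, 0.0, 0.0, 0.0, 0.0] 
 [[-1.0, -0.0, 30.0], [-1.0, -1.0, 30.0], [-1.0, -0.0, 29.0], [-0.1, -0.6, 29.9], [-0.0, 0.0, 15.0], [-0.0, 0.0, 15.0], [-0.0, 0.0, 16.0]]
```

send_rows(twist=[[0,0,0],[0,0,0],[0,0,0],[0,0,0],[0,0,0],[0,0,0],[0,0,0],[0,0,0],[0,0,0],[0,0,0],[0,0,0],[0,0,0]], offset=[[-2,0,30],[0,0,30],[0,0,30],[0,0,30],[0,0,23],[0,0,15],[0,0,6],[0,0,0],[0,0,0],[0,0,0],[0,0,0],[0,0,0]], jaw=[60,60,60,60,60,60,60,60,25,25,25,25])

```text
clock: 25.1
tool_pos: [0.5527, -0.3827, 0.0172]
orientation: [0.644, 0.765, 0.0, 0.002]
ft_force: [0.1, 0.5, 6.3]
width: 0.0313
grip_force: 41.9
```

send_rows(twist=[[0,0,0],[0,0,0],[0,0,0],[0,0,0],[0,0,0],[0,0,0],[0,0,0]], offset=[[0,0,0],[0,0,-10],[0,0,-25],[0,0,-30],[0,0,-30],[0,0,-30],[0,0,0]], jaw=[25,25,25,25,25,25,25])

```text
clock: 25.8
tool_pos: [0.5544, -0.383, 0.146]
orientation: [0.644, 0.765, 0.001, 0.005]
ft_force: [0.7, -0.1, 0.2]
width: 0.0312
grip_force: 41.2
```

```bash
python3 - <<'E'
from h import *
s=bot.read_state(); print(s['width'])
plan((.608,.0076,s['tool_pos'][2],92.6),mm=36)
E
```

```text
0.031189239918175828
t 25.8 at [ 554.4 -383.   146. ] yaw 99.8 zax [ 0.009 -0.005 -1.   ]
11 tz [0.7, 0.7, 0.6, 0.7, 0.6, 0.7, 0.6, 0.7, 0.6, 0.7, 0.6] 
 [[34.0, 11.0, -0.0], [34.0, 10.0, -0.0], [34.0, 10.0, -0.0], [35.0, 10.0, -0.0], [35.0, 9.0, -0.0], [35.0, 9.0, -0.0], [35.0, 8.0, -0.0], [35.0, 8.0, -0.0], [35.0, 8.0, -0.0], [35.0, 7.0, -0.0], [34.8, 7.4, -0.0]]
```

send_rows(twist=[[0,0,0.7],[0,0,0.7],[0,0,0.6],[0,0,0.7],[0,0,0.6],[0,0,0.7],[0,0,0.6],[0,0,0.7],[0,0,0.6],[0,0,0.7],[0,0,0.6],[0,0,0]], offset=[[20,7,0],[36,11,0],[36,11,0],[36,10,0],[36,10,0],[36,10,0],[36,9,0],[36,9,0],[36,9,0],[36,8,0],[36,7,0],[0,0,0]], jaw=[25,25,25,25,25,25,25,25,25,25,25,25])

```text
clock: 27.0
tool_pos: [0.6083, 0.0174, 0.1395]
orientation: [0.686, 0.727, 0.002, -0.003]
ft_force: [0.3, 0.9, -0.9]
width: 0.0314
grip_force: 41.1
```

send_rows(twist=[[0,0,0],[0,0,0],[0,0,0],[0,0,0],[0,0,0],[0,0,0],[0,0,0],[0,0,0],[0,0,0],[0,0,0]], offset=[[0,0,25],[0,0,25],[0,0,20],[0,0,13],[0,0,8],[0,0,1.5],[0,0,0],[0,0,0],[0,0,0],[0,0,0]], jaw=[25,25,25,25,25,25,25,40,50,50])

```text
clock: 28.0
tool_pos: [0.6101, 0.0073, 0.048]
orientation: [0.691, 0.723, 0.0, 0.0]
ft_force: [0.1, 0.4, 0.2]
width: 0.0499
grip_force: 0.0
```

send_rows(twist=[[0,0,0],[0,0,0],[0,0,0],[0,0,0],[0,0,0]], offset=[[0,0,-15],[0,0,-35],[0,0,-40],[0,0,-30],[0,0,0]], jaw=[50,70,70,70,70])

```text
clock: 28.5
tool_pos: [0.6136, 0.0083, 0.1749]
orientation: [0.691, 0.723, 0.005, 0.004]
ft_force: [-0.4, -0.1, 1.5]
width: 0.0702
grip_force: 0.0
```

```bash
python3 - <<'E'
from h import *
look('loom_weight',(.543,.067),z0=.036);look('whorl',(.484,.002),z0=.036);look('whetstone',(.608,.0076),z0=.036,yaw=Y)
plan((.4655,-.376,.178,2.6),mm=42)
E
```

```text
loom_weight [0.6088 0.0091] iou 0.68
whorl [4.819e-01 3.000e-04] iou 0.90
whetstone [0.6084 0.0087 0.0505] iou 0.94
t 28.8 at [608.6   7.  166.4] yaw 92.6 zax [-0.003 -0.    -1.   ]
11 tz [8.2, 8.2, 8.2, 8.2, 8.2, 8.2, 8.2, 8.2, 8.1, 8.2, 8.1] 
 [[-34.0, -15.0, -1.0], [-36.0, -10.0, -1.0], [-37.0, -4.0, -1.0], [-37.0, 1.0, -1.0], [-37.0, 6.0, -1.0], [-35.0, 12.0, -1.0], [-33.0, 16.0, -1.0], [-31.0, 21.0, -1.0], [-27.0, 25.0, -1.0], [-24.0, 29.0, -1.0], [-19.0, 31.8, -1.6]]
```

send_rows(twist=[[0,0,8.2],[0,0,8.2],[0,0,8.2],[0,0,8.2],[0,0,8.2],[0,0,8.2],[0,0,8.2],[0,0,8.2],[0,0,8.1],[0,0,8.2],[0,0,8.1],[0,0,0]], offset=[[-34,-15,-1],[-36,-10,-1],[-37,-4,-1],[-37,1,-1],[-37,6,-1],[-35,12,-1],[-33,16,-1],[-31,21,-1],[-27,25,-1],[-24,29,-1],[-19,32,-2],[0,0,0]], jaw=[70,70,70,70,70,70,70,70,70,70,70,70])

```text
clock: 30.0
tool_pos: [0.4612, -0.3837, 0.1786]
orientation: [1.0, 0.016, -0.003, 0.002]
ft_force: [-0.2, -0.6, 0.4]
width: 0.0699
grip_force: 0.0
```

```bash
python3 - <<'E'
from h import *
p=look('pot',(.465,-.376)); 
plan((p[0],p[1],.06,2.6),(p[0],p[1],.016,2.6,16))
look('pot',(.465,-.376)); print(bot.read_state()['tool_pos'])
E
```

```text
pot [ 0.4649 -0.3763] iou 0.94
t 30.1 at [ 465.2 -376.7  178.5] yaw 2.5 zax [-0.002  0.001 -1.   ]
7 tz [0.0, 0.0, -0.1, 0.0, 0.0, 0.0, 0.0] 
 [[-0.0, -0.0, 30.0], [-0.0, -0.0, 30.0], [-0.0, -0.0, 29.0], [-0.3, -0.4, 29.5], [0.0, -0.0, 15.0], [0.0, -0.0, 15.0], [0.0, -0.0, 14.0]]
pot [ 0.4658 -0.3759] iou 0.98
[ 0.46709629 -0.37399705  0.17890306]
```

send_rows(twist=[[0,0,0],[0,0,0],[0,0,0],[0,0,0],[0,0,0],[0,0,0],[0,0,0],[0,0,0],[0,0,0],[0,0,0],[0,0,0],[0,0,0]], offset=[[0,0,30],[0,0,30],[0,0,30],[0,0,30],[0,0,22],[0,0,15],[0,0,5],[0,0,0],[0,0,0],[0,0,0],[0,0,0],[0,0,0]], jaw=[70,70,70,70,70,70,70,70,40,40,40,40])

```text
clock: 31.4
tool_pos: [0.4679, -0.3768, 0.0197]
orientation: [1.0, 0.023, 0.002, 0.001]
ft_force: [0.3, -0.4, 6.8]
width: 0.0482
grip_force: 41.8
```

send_rows(twist=[[0,0,0],[0,0,0],[0,0,0],[0,0,0],[0,0,0],[0,0,0],[0,0,0]], offset=[[0,0,0],[0,0,-10],[0,0,-25],[0,0,-30],[0,0,-30],[0,0,-30],[0,0,0]], jaw=[40,40,40,40,40,40,40])

```text
clock: 32.1
tool_pos: [0.4691, -0.378, 0.1483]
orientation: [1.0, 0.023, 0.004, 0.003]
ft_force: [0.8, -0.9, 0.4]
width: 0.0484
grip_force: 41.6
```

send_rows(twist=[[0,0,0],[0,0,0],[0,0,0],[0,0,0],[0,0,0],[0,0,0],[0,0,0],[0,0,0],[0,0,0],[0,0,0],[0,0,0],[0,0,0]], offset=[[6,-18,0],[10,-33,0],[10,-33,0],[10,-33,0],[10,-33,0],[10,-33,0],[10,-33,0],[10,-33,0],[10,-33,0],[8,-25,0],[3,-8,0],[0,0,0]], jaw=[40,40,40,40,40,40,40,40,40,40,40,40])

```text
clock: 33.3
tool_pos: [0.5486, -0.0556, 0.1422]
orientation: [1.0, 0.024, -0.001, -0.0]
ft_force: [-0.2, -0.7, -1.3]
width: 0.0485
grip_force: 41.6
```

send_rows(twist=[[0,0,0],[0,0,0],[0,0,0],[0,0,0],[0,0,0],[0,0,0],[0,0,0],[0,0,0],[0,0,0],[0,0,0]], offset=[[0,0,25],[0,0,25],[0,0,20],[0,0,13],[0,0,8],[0,0,1.5],[0,0,0],[0,0,0],[0,0,0],[0,0,0]], jaw=[40,40,40,40,40,40,40,60,70,70])

```text
clock: 34.3
tool_pos: [0.5491, -0.0568, 0.0504]
orientation: [1.0, 0.023, 0.0, -0.0]
ft_force: [0.9, -0.3, -0.0]
width: 0.0698
grip_force: 0.0
```

send_rows(twist=[[0,0,0],[0,0,0],[0,0,0],[0,0,0],[0,0,0],[0,0,0]], offset=[[0,0,-15],[0,0,-35],[0,0,-40],[0,0,-30],[0,0,0],[0,0,0]], jaw=[70,70,70,70,70,70])

```text
clock: 34.9
tool_pos: [0.5493, -0.0567, 0.1708]
orientation: [1.0, 0.023, 0.001, 0.0]
ft_force: [-0.2, -0.9, 0.1]
width: 0.0696
grip_force: 0.0
```

```bash
python3 - <<'E'
from h import *
for n in ('loom_weight','whorl','whetstone','pot'): look(n,(.546,.005),z0=.036,yaw=Y if n=='whetstone' else None)
plan((.4395,.152,.14,2.6),mm=42)
E
```

```text
loom_weight [0.5418 0.0658] iou 0.96
whorl [ 0.4815 -0.0005] iou 0.67
whetstone [0.6089 0.011  0.0794] iou 0.93
whetstone [ 0.5446 -0.0512  0.0731] iou 0.65
pot [ 0.5476 -0.0591] iou 0.97
t 35.3 at [548.5 -56.7 169.5] yaw 2.6 zax [-0.002  0.    -1.   ]
6 tz [0.0, 0.0, 0.0, 0.0, 0.0, 0.0] 
 [[-17.0, -36.0, 5.0], [-16.0, -35.0, 5.0], [-17.0, -36.0, 5.0], [-16.0, -35.0, 5.0], [-17.0, -36.0, 5.0], [-16.3, -35.5, 4.5]]
```

send_rows(twist=[[0,0,0],[0,0,0],[0,0,0],[0,0,0],[0,0,0],[0,0,0],[0,0,0],[0,0,0]], offset=[[-17,-36,5],[-16,-35,5],[-17,-36,5],[-16,-35,5],[-17,-36,5],[-16,-35,4],[0,0,0],[0,0,0]], jaw=[50,30,0,0,0,0,0,0])

```text
clock: 36.1
tool_pos: [0.4398, 0.1522, 0.1412]
orientation: [1.0, 0.024, -0.0, 0.0]
ft_force: [-0.1, 0.2, 0.2]
width: -0.0001
grip_force: 0.0
```

```bash
python3 - <<'E'
from h import *
cal=get_calibration('wrist'); im=capture('wrist'); c=proj('wrist',(.4393,.152,.022),cal).round().astype(int); print(c)
for r in recognise('shutter_top','wrist')[:3]: print(np.round(r['box']),r['conf'],at('wrist',r['box'][0]+r['box'][2]/2,r['box'][1]+r['box'][3]/2,.02,cal).round(4))
save(im,'w3'); cv2.imwrite('pics/w3c.png',cv2.resize(cv2.imread('pics/w3.png')[100:300,150:400],None,fx=2,fy=2))
s=bot.read_state();print(s['tool_pos'],s['width'])
E
```

```text
[253 187]
[236. 169.  31.  30.] 0.65 [0.4413 0.1541 0.02  ]
[507. 212.   5.  25.] 0.29 [ 0.4069 -0.1785  0.02  ]
[0.44100859 0.15017104 0.14125003] 0.0004892968637361447
```

View pics/w3c.png

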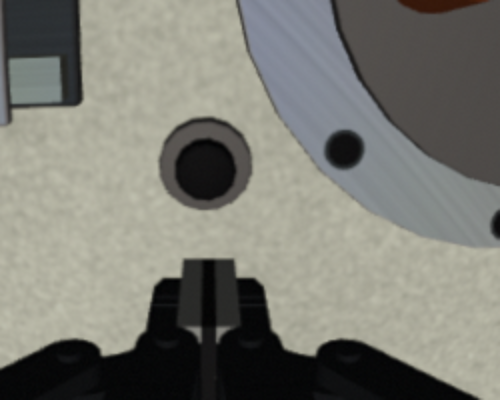

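The crop shows the shutter button at (205,170), full-image (252,185), where it was predicted and directly below the closed fingers. Pressing.

send_rows(twist=[[0,0,0],[0,0,0],[0,0,0],[0,0,0],[0,0,0],[0,0,0],[0,0,0],[0,0,0]], offset=[[0,0,30],[0,0,30],[0,0,30],[0,0,14],[0,0,6],[0,0,4],[0,0,2],[0,0,0]], jaw=[0,0,0,0,0,0,0,0])

```text
clock: 37.0
tool_pos: [0.4409, 0.1504, 0.0259]
orientation: [1.0, 0.022, 0.0, 0.001]
ft_force: [-2.1, -2.7, 4.0]
width: -0.0002
grip_force: 1.9
```

send_rows(twist=[[0,0,0],[0,0,0],[0,0,0]], offset=[[0,0,1.5],[0,0,1],[0,0,0]], jaw=[0,0,0])

```text
clock: 37.3
tool_pos: [0.4413, 0.1511, 0.024]
orientation: [1.0, 0.023, 0.001, 0.0]
ft_force: [-3.3, -2.9, 9.4]
width: -0.0001
grip_force: 4.7
```

send_rows(twist=[[0,0,0],[0,0,0],[0,0,0],[0,0,0],[0,0,0]], offset=[[0,0,-6],[0,0,-30],[0,0,-40],[0,0,-40],[0,0,-36]], jaw=[0,0,0,0,0])

```text
clock: 37.8
tool_pos: [0.4408, 0.153, 0.1771]
orientation: [1.0, 0.024, 0.001, -0.001]
ft_force: [-0.2, 0.3, -0.3]
width: 0.0001
grip_force: 0.0
```

```bash
python3 - <<'E'
from h import *
plan((.6396,-.0808,.185,-42.4),mm=42)
E
```

```text
t 37.8 at [440.8 153.  177.1] yaw 2.7 zax [ 0.003  0.002 -1.   ]
8 tz [5.6, 5.6, 5.7, 5.6, 5.7, 5.6, 5.7, 5.6] 
 [[23.0, 30.0, -1.0], [26.0, 28.0, -1.0], [29.0, 25.0, -1.0], [31.0, 22.0, -1.0], [34.0, 19.0, -1.0], [35.0, 16.0, -1.0], [37.0, 12.0, -1.0], [37.2, 9.0, -0.9]]
```

send_rows(twist=[[0,0,5.6],[0,0,5.6],[0,0,5.7],[0,0,5.6],[0,0,5.7],[0,0,5.6],[0,0,5.7],[0,0,5.6],[0,0,0],[0,0,0]], offset=[[23,30,-1],[26,28,-1],[29,25,-1],[31,22,-1],[34,19,-1],[35,16,-1],[37,12,-1],[37,9,-1],[0,0,0],[0,0,0]], jaw=[0,20,50,50,50,50,50,50,50,50])

```text
clock: 38.8
tool_pos: [0.6392, -0.0825, 0.1822]
orientation: [0.932, -0.362, -0.0, -0.001]
ft_force: [0.1, 0.7, -0.9]
width: 0.05
grip_force: 0.0
```

```bash
python3 - <<'E'
from h import *
np.set_printoptions(precision=4,suppress=True)
ps=[]
for k in range(2):
    cal=get_calibration('wrist'); im=capture('wrist'); s=bot.read_state(); ps.append(s['tool_pos']); print(s['tool_pos'])
    for r in cut_out('plunger_grip','wrist')[:2]:
        m=r['region'].astype(np.uint8); print(r['box'],r['conf'],m.sum(),fit('knobP',m>0,'wrist',0,(.6396,-.0808),cal))
print(proj('wrist',(.6396,-.0808,.082),cal)); save(im,'w4')
for n in ('loom_weight','whorl','whetstone','pot'): look(n,(.546,.005),z0=.036,yaw=Y if n=='whetstone' else None)
plan((.6396,-.0808,.08,-42.4),(.6396,-.0808,.061,-42.4))
E
```

```text
[ 0.6388 -0.0808  0.1824]
[233.5, 171.4, 32.2, 32.8] 0.83 817 (array([ 0.6424, -0.0795]), np.float64(0.8877564886533497))
[ 0.6384 -0.0799  0.1829]
[237.1, 167.9, 32.5, 32.7] 0.68 819 (array([ 0.643 , -0.0803]), np.float64(0.8922169972057521))
[253.7117 191.8329]
loom_weight [0.5403 0.0669] iou 0.56
whorl [0.482  0.0001] iou 0.54
whetstone [0.609  0.0131 3.2078] iou 0.59
pot [ 0.5479 -0.0595] iou 0.60
t 39.4 at [638.5 -82.5 182.9] yaw -42.5 zax [ 0. -0. -1.]
4 tz [0.0, 0.0, -0.1, 0.0] 
 [[-0.0, -1.0, 34.0], [-0.0, -0.0, 34.0], [-0.3, -1.0, 34.9], [-0.0, 0.0, 19.0]]
```

View pics/w4.png

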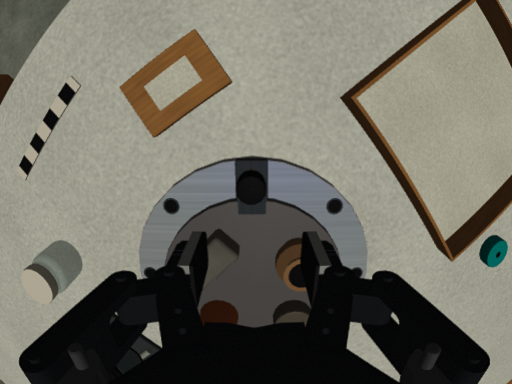

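The wrist view shows the plunger knob at (250,187), centred between the fingers, with all four finds on the platter and the carton empty. Gripping and lifting the plunger.

send_rows(twist=[[0,0,0],[0,0,0],[0,0,0],[0,0,0],[0,0,0],[0,0,0],[0,0,0],[0,0,0],[0,0,0],[0,0,0],[0,0,0],[0,0,0]], offset=[[0,-1.5,30],[0,0,30],[0,0,30],[0,0,20],[0,0,12],[0,0,0],[0,0,0],[0,0,0],[0,0,0],[0,0,0],[0,0,0],[0,0,0]], jaw=[50,50,50,50,50,50,50,20,20,20,20,20], grip_force=70)

```text
clock: 40.6
tool_pos: [0.6413, -0.0814, 0.0629]
orientation: [0.932, -0.362, 0.002, -0.001]
ft_force: [0.9, -0.0, 7.1]
width: 0.0241
grip_force: 68.5
```

send_rows(twist=[[0,0,0],[0,0,0],[0,0,0],[0,0,0],[0,0,0]], offset=[[0,0,0],[0,0,-6],[0,0,-6],[0,0,-6],[0,0,0]], jaw=[20,20,20,20,20])

```text
clock: 41.1
tool_pos: [0.6403, -0.0821, 0.0779]
orientation: [0.932, -0.363, 0.001, -0.0]
ft_force: [6.7, -1.6, -10.2]
width: 0.0239
grip_force: 69.1
```

send_rows(twist=[[0,0,-2.5],[0,0,-4.5],[0,0,-4.5],[0,0,-4.5],[0,0,-4.5]], offset=[[-0.1,-5.5,0],[-0.4,-10,0],[-0.4,-10,0],[-0.4,-10,0],[-0.4,-10,0]], jaw=[20,20,20,20,20])

```text
clock: 41.6
tool_pos: [0.665, -0.0442, 0.077]
orientation: [0.982, -0.19, 0.001, 0.0]
ft_force: [7.4, -1.5, -9.3]
width: 0.0243
grip_force: 69.1
```

send_rows(twist=[[0,0,-4.5],[0,0,-4.5],[0,0,-4.5],[0,0,-4.5],[0,0,-4.5],[0,0,-2],[0,0,0],[0,0,0]], offset=[[-0.4,-10,0],[-0.4,-10,0],[-0.4,-10,0],[-0.4,-10,0],[-0.4,-10,0],[-0.1,-4.4,0],[0,0,0],[0,0,0]], jaw=[20,20,20,20,20,20,20,20])

```text
clock: 42.4
tool_pos: [0.675, 0.0109, 0.0774]
orientation: [1.0, 0.023, 0.002, -0.001]
ft_force: [9.1, 1.6, -9.5]
width: 0.024
grip_force: 69.3
```

```bash
python3 - <<'E'
from h import *
for i in range(3):
    s=bot.read_state(); p=np.array(s['tool_pos']); d=p[:2]-[.5458,.0048]; print(p.round(4),'r',np.hypot(*d).round(4),'ang',np.degrees(np.arctan2(d[1],d[0])).round(2),'yaw',round(yaw_of(s),1),np.round(s['ft_force'],1)); capture('wrist')
E
```

```text
[0.675  0.0109 0.0774] r 0.1293 ang 2.7 yaw 2.6 [ 9.1  1.6 -9.5]
[0.675  0.0109 0.0775] r 0.1293 ang 2.7 yaw 2.6 [ 9.3  1.7 -9.3]
[0.675  0.0109 0.0774] r 0.1293 ang 2.69 yaw 2.6 [ 9.3  0.9 -9.5]
```

send_rows(twist=[[0,0,0],[0,0,0],[0,0,0],[0,0,0],[0,0,0],[0,0,0]], offset=[[1.5,0,0],[0,0,6],[0,0,6],[0,0,5],[0,0,0],[0,0,0]], jaw=[20,20,20,20,20,20])

```text
clock: 43.15
tool_pos: [0.6752, 0.0108, 0.063]
orientation: [1.0, 0.022, 0.001, -0.0]
ft_force: [3.7, 1.5, 2.6]
width: 0.0236
grip_force: 70.7
```

send_rows(twist=[[0,0,0],[0,0,0],[0,0,0],[0,0,0],[0,0,0],[0,0,0],[0,0,0],[0,0,0],[0,0,0]], offset=[[0,0,0],[0,0,0],[0,0,0],[0,0,-10],[0,0,-30],[0,0,-40],[0,0,-35],[0,0,0],[0,0,0]], jaw=[40,50,50,50,50,50,50,50,50])

```text
clock: 44.05
tool_pos: [0.6749, 0.0103, 0.1788]
orientation: [1.0, 0.022, 0.001, 0.0]
ft_force: [-0.5, -0.9, -1.5]
width: 0.0501
grip_force: 0.0
```

```bash
python3 - <<'E'
from h import *
np.set_printoptions(precision=4,suppress=True)
cal=get_calibration('wrist'); im=capture('wrist')
for r in cut_out('plunger_grip','wrist')[:2]:
    m=r['region']
    for dz in (0,.006,.012): print(r['box'],r['conf'],m.sum(),dz,fit('knobP',m,'wrist',dz,(.6727,.0106),cal))
cal=get_calibration('side'); im=capture('side'); save(im,'s2')
for r in cut_out('plunger_grip','side')[:2]:
    print(r['box'],r['conf'],[fit('knobP',r['region'],'side',dz,(.6727,.0106),cal) for dz in(0,.012)])
c=proj('side',(.60,.05,.04)).astype(int); print(c,proj('side',(.6727,.0106,.07)))
cv2.imwrite('pics/s2c.png',cv2.resize(cv2.imread('pics/s2.png')[c[1]-60:c[1]+60,c[0]-60:c[0]+100],None,fx=4,fy=4,interpolation=cv2.INTER_CUBIC))
plan((.56,.14,.16,2.6),(.4410,.152,.141,2.6),mm=40)
E
```

```text
[241.1, 173.9, 27.7, 34.0] 0.77 900 0 (array([0.675 , 0.0106]), np.float64(0.9490626806507556))
[241.1, 173.9, 27.7, 34.0] 0.77 900 0.006 (array([0.6768, 0.0106]), np.float64(0.9060237930383332))
[241.1, 173.9, 27.7, 34.0] 0.77 900 0.012 (array([0.6785, 0.0106]), np.float64(0.8603705917513449))
[198.1, 190.4, 11.4, 11.1] 0.52 [(array([0.6765, 0.0077]), np.float64(0.7735687139879858)), (array([0.6707, 0.0251]), np.float64(0.7395686826066573))]
[226.6, 179.7, 20.7, 24.2] 0.15 [(array([0.6727, 0.0106]), np.float64(0.0)), (array([0.6727, 0.0106]), np.float64(0.0))]
[228 216] [203.4499 195.3664]
t 44.2 at [673.1  10.  174.9] yaw 2.5 zax [-0.004 -0.    -1.   ]
9 tz [0.0, 0.0, 0.0, 0.0, -0.1, 0.0, 0.0, 0.0, 0.0] 
 [[-21.0, -27.0, 3.0], [-22.0, -27.0, 3.0], [-21.0, -27.0, 3.0], [-22.0, -27.0, 3.0], [-21.2, -26.9, 2.9], [-30.0, -4.0, 5.0], [-29.0, -4.0, 5.0], [-30.0, -5.0, 4.0], [-29.3, -4.4, 5.0]]
```

View pics/s2c.png

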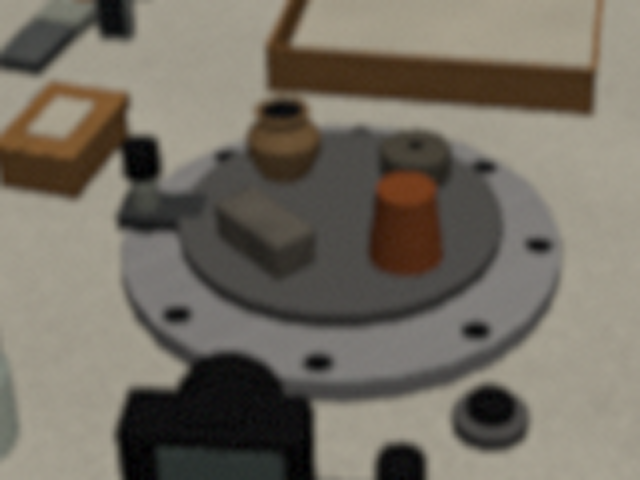

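The side view shows all four finds upright on the platter and the plunger down in the next hole, its knob at (140,160) in the crop. Going to the shutter again.

send_rows(twist=[[0,0,0],[0,0,0],[0,0,0],[0,0,0],[0,0,0],[0,0,0],[0,0,0],[0,0,0],[0,0,0],[0,0,0],[0,0,0]], offset=[[-21,-27,3],[-22,-27,3],[-21,-27,3],[-22,-27,3],[-21,-27,3],[-30,-4,5],[-29,-4,5],[-30,-5,4],[-29,-4,5],[0,0,0],[0,0,0]], jaw=[50,40,20,0,0,0,0,0,0,0,0])

```text
clock: 45.35
tool_pos: [0.4422, 0.1519, 0.1422]
orientation: [1.0, 0.022, -0.0, 0.0]
ft_force: [-0.2, 0.2, -0.1]
width: 0.0001
grip_force: 0.0
```

send_rows(twist=[[0,0,0],[0,0,0],[0,0,0],[0,0,0],[0,0,0],[0,0,0],[0,0,0],[0,0,0]], offset=[[-1,0,30],[0,0,30],[0,0,30],[0,0,14],[0,0,7],[0,0,4],[0,0,3],[0,0,0]], jaw=[0,0,0,0,0,0,0,0])

```text
clock: 46.15
tool_pos: [0.4422, 0.1515, 0.0252]
orientation: [1.0, 0.022, 0.0, 0.0]
ft_force: [-2.4, -3.3, 3.1]
width: -0.0001
grip_force: 2.1
```

send_rows(twist=[[0,0,0],[0,0,0],[0,0,0]], offset=[[0,0,1.5],[0,0,1],[0,0,0]], jaw=[0,0,0])

```text
clock: 46.45
tool_pos: [0.4423, 0.1517, 0.024]
orientation: [1.0, 0.022, 0.001, 0.001]
ft_force: [-4.0, -2.9, 13.1]
width: 0.0004
grip_force: 6.5
```

send_rows(twist=[[0,0,0],[0,0,0],[0,0,0],[0,0,0],[0,0,0],[0,0,0]], offset=[[0,0,-6],[0,0,-30],[0,0,-40],[0,0,-40],[0,0,-40],[0,0,0]], jaw=[0,0,0,0,30,60])

```text
clock: 47.05
tool_pos: [0.4469, 0.155, 0.1848]
orientation: [1.0, 0.022, 0.008, -0.003]
ft_force: [0.5, -0.3, 0.3]
width: 0.0285
grip_force: 0.0
```

```bash
python3 - <<'E'
from h import *
plan((.4995,.0461,.19,47.6),mm=42)
E
```

```text
t 47.0 at [446.9 155.  184.8] yaw 2.6 zax [ 0.016  0.006 -1.   ]
6 tz [-7.5, -7.5, -7.5, -7.5, -7.5, -7.5] 
 [[8.0, 19.0, -1.0], [5.0, 19.0, -1.0], [3.0, 20.0, -1.0], [0.0, 20.0, -1.0], [-2.0, 20.0, -1.0], [-4.8, 19.8, -0.2]]
```

send_rows(twist=[[0,0,-7.5],[0,0,-7.5],[0,0,-7.5],[0,0,-7.5],[0,0,-7.5],[0,0,-7.5],[0,0,0],[0,0,0],[0,0,0]], offset=[[8,19,-1],[5,19,-1],[3,20,-1],[0,20,-1],[-2,20,-1],[-5,20,0],[0,0,0],[0,0,0],[0,0,0]], jaw=[70,70,70,70,70,70,70,70,70])

```text
clock: 47.95
tool_pos: [0.4939, 0.0447, 0.1832]
orientation: [0.915, 0.403, 0.0, -0.001]
ft_force: [-0.1, -0.2, -0.5]
width: 0.0701
grip_force: 0.0
```

```bash
cat >> h.py <<'E'
def tgt(p,z,psi):
    "offset from the mean of two settled readings to target"
    a=np.array(bot.read_state()['tool_pos']); capture('wrist'); b=np.array(bot.read_state()['tool_pos']); capture('wrist'); s=bot.read_state(); m=(a+b+np.array(s['tool_pos']))/3
    d=(np.array([p[0],p[1],z])-m)*1000; y=yaw_of(s); c,q=np.cos(np.radians(y)),np.sin(np.radians(y))
    print('clock %.1f'%s['clock'],'mean',m.round(4),'yaw %.1f'%y,'offset',np.round([d[0]*c+d[1]*q,d[0]*q-d[1]*c,-d[2]],1),'turn tz',round(-((psi-y+180)%360-180),1))
E
python3 - <<'E'
from h import *
C=(.546,.005)
p=look('loom_weight',C,z0=.036)
for n in ('whorl','whetstone','pot'): look(n,C,z0=.036,yaw=Y if n=='whetstone' else None)
tgt(p,.0535,47.6)
E
```

```text
loom_weight [0.5013 0.0452] iou 0.97
whorl [ 0.5048 -0.0453] iou 0.68
whetstone [0.5874 0.0523 0.8389] iou 0.94
whetstone [0.5508 0.0138 1.6022] iou 0.13
pot [ 0.5924 -0.0415] iou 0.98
clock 48.5 mean [0.4943 0.0431 0.1833] yaw 47.5 offset [  6.3   3.8 129.8] turn tz -0.1
```

send_rows(twist=[[0,0,0],[0,0,0],[0,0,0],[0,0,0],[0,0,0],[0,0,0],[0,0,0],[0,0,0],[0,0,0],[0,0,0],[0,0,0],[0,0,0]], offset=[[6,4,20],[0,0,30],[0,0,30],[0,0,25],[0,0,18],[0,0,6],[0,0,0],[0,0,0],[0,0,0],[0,0,0],[0,0,0],[0,0,0]], jaw=[70,70,70,70,70,70,70,35,35,35,35,35], grip_force=40)

```text
clock: 49.65
tool_pos: [0.5024, 0.045, 0.056]
orientation: [0.915, 0.403, 0.001, 0.0]
ft_force: [-1.1, 0.2, 5.8]
width: 0.0417
grip_force: 40.4
```

send_rows(twist=[[0,0,0],[0,0,0],[0,0,0],[0,0,0],[0,0,0],[0,0,0],[0,0,0]], offset=[[0,0,-10],[0,0,-25],[0,0,-30],[0,0,-30],[0,0,-15],[0,0,0],[0,0,0]], jaw=[35,35,35,35,35,35,35])

```text
clock: 50.35
tool_pos: [0.501, 0.0444, 0.1642]
orientation: [0.915, 0.403, -0.0, 0.0]
ft_force: [-0.7, -0.3, -0.7]
width: 0.042
grip_force: 40.6
```

```bash
python3 - <<'E'
from h import *
s=bot.read_state(); print(s['width'],s['grip_force'])
plan((.56,-.282,s['tool_pos'][2],47.6),mm=36)
E
```

```text
0.04197237134315354 40.55293252458796
t 50.4 at [501.   44.4 164.2] yaw 47.5 zax [ 0. -0. -1.]
10 tz [0.0, 0.0, 0.0, 0.0, 0.0, 0.0, 0.0, 0.0, 0.0, -0.1] 
 [[-20.0, 26.0, -0.0], [-20.0, 26.0, -0.0], [-20.0, 26.0, -0.0], [-20.0, 27.0, -0.0], [-20.0, 26.0, -0.0], [-20.0, 27.0, -0.0], [-20.0, 26.0, -0.0], [-20.0, 27.0, -0.0], [-20.0, 26.0, -0.0], [-20.9, 26.9, -0.0]]
```

send_rows(twist=[[0,0,0],[0,0,0],[0,0,0],[0,0,0],[0,0,0],[0,0,0],[0,0,0],[0,0,0],[0,0,0],[0,0,0],[0,0,0],[0,0,0]], offset=[[-10,13,0],[-20,26,0],[-20,26,0],[-21,28,0],[-21,28,0],[-21,28,0],[-21,28,0],[-21,28,0],[-20,26,0],[-16,20,0],[-10,13,0],[0,0,0]], jaw=[35,35,35,35,35,35,35,35,35,35,35,35])

```text
clock: 51.55
tool_pos: [0.5583, -0.2857, 0.1617]
orientation: [0.916, 0.4, -0.002, -0.0]
ft_force: [0.0, 0.5, -1.7]
width: 0.0416
grip_force: 40.6
```

send_rows(twist=[[0,0,0],[0,0,0],[0,0,0],[0,0,0],[0,0,0],[0,0,0],[0,0,0],[0,0,0],[0,0,0],[0,0,0],[0,0,0],[0,0,0]], offset=[[0,0,30],[0,0,30],[0,0,30],[0,0,25],[0,0,14],[0,0,8],[0,0,4],[0,0,0],[0,0,0],[0,0,0],[0,0,0],[0,0,-15]], jaw=[35,35,35,35,35,35,35,35,55,70,70,70])

```text
clock: 52.75
tool_pos: [0.5585, -0.2813, 0.0368]
orientation: [0.915, 0.403, -0.002, -0.002]
ft_force: [-0.4, 0.0, -0.6]
width: 0.0697
grip_force: 0.0
```

send_rows(twist=[[0,0,0],[0,0,0],[0,0,0],[0,0,0],[0,0,0],[0,0,0]], offset=[[0,0,-35],[0,0,-40],[0,0,-40],[0,0,-40],[0,0,0],[0,0,0]], jaw=[70,70,70,70,70,70])

```text
clock: 53.35
tool_pos: [0.5613, -0.2822, 0.1959]
orientation: [0.915, 0.403, 0.001, 0.002]
ft_force: [0.2, 0.3, 0.5]
width: 0.0698
grip_force: 0.0
```

```bash
python3 - <<'E'
from h import *
look('loom_weight',(.56,-.282))
plan((.587,.0525,.185,90+np.degrees(.84)-90),mm=42)
plan((.587,.0525,.185,48),mm=42)
E
```

```text
loom_weight [ 0.5611 -0.2826] iou 0.94
t 53.5 at [ 559.5 -281.7  192.5] yaw 47.5 zax [-0.002  0.001 -1.   ]
8 tz [-0.1, -0.1, -0.1, -0.1, 0.0, -0.1, 0.0, -0.1] 
 [[33.0, -26.0, 1.0], [33.0, -26.0, 1.0], [33.0, -25.0, 1.0], [33.0, -25.0, 1.0], [34.0, -26.0, 1.0], [33.0, -25.0, 1.0], [34.0, -25.0, 1.0], [33.1, -25.9, 0.5]]
t 53.5 at [ 559.5 -281.7  192.5] yaw 47.5 zax [-0.002  0.001 -1.   ]
8 tz [-0.1, -0.1, 0.0, -0.1, 0.0, -0.1, 0.0, -0.1] 
 [[33.0, -26.0, 1.0], [33.0, -26.0, 1.0], [33.0, -25.0, 1.0], [33.0, -26.0, 1.0], [33.0, -25.0, 1.0], [34.0, -25.0, 1.0], [33.0, -26.0, 1.0], [33.9, -25.2, 0.5]]
```

```bash
python3 - <<'E'
from h import *
plan((.5924,-.0415,.185,47.6),mm=42)
E
```

```text
t 53.5 at [ 559.5 -281.7  192.5] yaw 47.5 zax [-0.002  0.001 -1.   ]
6 tz [0.0, 0.0, 0.0, 0.0, 0.0, -0.1] 
 [[33.0, -23.0, 1.0], [33.0, -23.0, 1.0], [33.0, -23.0, 1.0], [33.0, -23.0, 2.0], [34.0, -23.0, 1.0], [33.4, -22.9, 1.5]]
```

send_rows(twist=[[0,0,0],[0,0,0],[0,0,0],[0,0,0],[0,0,0],[0,0,0],[0,0,0],[0,0,0],[0,0,0]], offset=[[33,-23,1],[33,-23,1],[33,-23,1],[33,-23,2],[34,-23,1],[33,-23,1],[0,0,0],[0,0,0],[0,0,0]], jaw=[70,70,70,70,70,70,70,70,70])

```text
clock: 54.35
tool_pos: [0.5921, -0.0439, 0.185]
orientation: [0.916, 0.402, -0.001, 0.0]
ft_force: [0.8, -0.8, -0.3]
width: 0.0705
grip_force: 0.0
```

```bash
python3 - <<'E'
from h import *
C=(.546,.005)
p=look('pot',C,z0=.036); look('whetstone',C,z0=.036,yaw=Y); look('whorl',C,z0=.036)
tgt(p,.049,47.6)
E
```

```text
pot [ 0.5924 -0.0413] iou 0.97
whetstone [0.5879 0.0517 0.855 ] iou 0.93
whorl [ 0.5034 -0.0449] iou 0.69
clock 54.8 mean [ 0.5928 -0.0428  0.1863] yaw 47.5 offset [  0.8  -1.4 137.3] turn tz -0.1
```

send_rows(twist=[[0,0,0],[0,0,0],[0,0,0],[0,0,0],[0,0,0],[0,0,0],[0,0,0],[0,0,0],[0,0,0],[0,0,0],[0,0,0],[0,0,0]], offset=[[1,-1,25],[0,0,30],[0,0,30],[0,0,28],[0,0,18],[0,0,6],[0,0,0],[0,0,0],[0,0,0],[0,0,0],[0,0,0],[0,0,0]], jaw=[70,70,70,70,70,70,70,40,40,40,40,40])

```text
clock: 55.95
tool_pos: [0.5944, -0.0405, 0.0512]
orientation: [0.915, 0.403, 0.002, 0.001]
ft_force: [-0.4, -0.4, 6.1]
width: 0.0481
grip_force: 41.8
```

send_rows(twist=[[0,0,0],[0,0,0],[0,0,0],[0,0,0],[0,0,0],[0,0,0]], offset=[[0,0,-10],[0,0,-25],[0,0,-30],[0,0,-30],[0,0,-15],[0,0,0]], jaw=[40,40,40,40,40,40])

```text
clock: 56.55
tool_pos: [0.5947, -0.0405, 0.1625]
orientation: [0.915, 0.403, 0.003, 0.001]
ft_force: [1.5, 0.1, -1.0]
width: 0.0483
grip_force: 41.6
```

send_rows(twist=[[0,0,0],[0,0,0],[0,0,0],[0,0,0],[0,0,0],[0,0,0],[0,0,0],[0,0,0],[0,0,0],[0,0,0],[0,0,0],[0,0,0]], offset=[[-18,7,0],[-33,13,0],[-34,14,0],[-34,14,0],[-34,14,0],[-34,14,0],[-34,14,0],[-34,14,0],[-34,13,0],[-28,10,0],[-16,6,0],[0,0,0]], jaw=[40,40,40,40,40,40,40,40,40,40,40,40])

```text
clock: 57.75
tool_pos: [0.4634, -0.3789, 0.1579]
orientation: [0.916, 0.4, -0.001, -0.0]
ft_force: [0.1, 0.4, -1.7]
width: 0.0482
grip_force: 41.5
```

send_rows(twist=[[0,0,0],[0,0,0],[0,0,0],[0,0,0],[0,0,0],[0,0,0],[0,0,0],[0,0,0],[0,0,0],[0,0,0],[0,0,0],[0,0,0]], offset=[[0,0,30],[0,0,30],[0,0,30],[0,0,25],[0,0,14],[0,0,8],[0,0,4],[0,0,0],[0,0,0],[0,0,0],[0,0,0],[0,0,-15]], jaw=[40,40,40,40,40,40,40,40,60,72,72,72])

```text
clock: 58.95
tool_pos: [0.4645, -0.3749, 0.0319]
orientation: [0.915, 0.403, -0.001, -0.002]
ft_force: [-1.2, 0.4, -0.0]
width: 0.0716
grip_force: 0.0
```

send_rows(twist=[[0,0,0],[0,0,0],[0,0,0],[0,0,0],[0,0,0],[0,0,0]], offset=[[0,0,-35],[0,0,-40],[0,0,-40],[0,0,-40],[0,0,0],[0,0,0]], jaw=[70,70,70,70,70,70])

```text
clock: 59.55
tool_pos: [0.4669, -0.3765, 0.1908]
orientation: [0.915, 0.403, 0.001, 0.002]
ft_force: [-0.3, -0.4, -0.7]
width: 0.0703
grip_force: 0.0
```

```bash
python3 - <<'E'
from h import *
look('pot',(.465,-.376)); look('loom_weight',(.56,-.282))
plan((.504,-.043,.18,137.6),mm=42)
E
```

```text
pot [ 0.4669 -0.3771] iou 0.97
loom_weight [ 0.5614 -0.2827] iou 0.96
t 59.8 at [ 465.1 -375.3  186.6] yaw 47.5 zax [-0.003  0.002 -1.   ]
11 tz [-8.2, -8.2, -8.2, -8.2, -8.2, -8.2, -8.2, -8.2, -8.2, -8.1, -8.2] 
 [[25.0, -18.0, 1.0], [27.0, -14.0, 1.0], [29.0, -10.0, 1.0], [30.0, -6.0, 0.0], [30.0, -2.0, 1.0], [30.0, 3.0, 0.0], [30.0, 7.0, 1.0], [28.0, 11.0, 0.0], [26.0, 15.0, 1.0], [24.0, 19.0, 0.0], [21.2, 21.8, 0.6]]
```

send_rows(twist=[[0,0,-8.2],[0,0,-8.2],[0,0,-8.2],[0,0,-8.2],[0,0,-8.2],[0,0,-8.2],[0,0,-8.2],[0,0,-8.2],[0,0,-8.2],[0,0,-8.1],[0,0,-8.2],[0,0,0]], offset=[[25,-18,1],[27,-14,1],[29,-10,1],[30,-6,0],[30,-2,1],[30,3,0],[30,7,1],[28,11,0],[26,15,1],[24,19,0],[21,22,1],[0,0,0]], jaw=[70,70,70,70,70,70,70,70,70,70,70,70])

```text
clock: 60.95
tool_pos: [0.5046, -0.0371, 0.1805]
orientation: [0.356, 0.934, 0.002, -0.002]
ft_force: [-0.1, -0.1, 0.0]
width: 0.0701
grip_force: 0.0
```

send_rows(twist=[[0,0,0],[0,0,0]], offset=[[0,0,0],[0,0,0]], jaw=[70,70])

```text
clock: 61.15
tool_pos: [0.5047, -0.0452, 0.1805]
orientation: [0.363, 0.932, -0.001, -0.001]
ft_force: [-0.3, -0.0, 0.4]
width: 0.0701
grip_force: 0.0
```

```bash
python3 - <<'E'
from h import *
C=(.546,.005)
p=look('whorl',C,z0=.036); look('whetstone',C,z0=.036,yaw=Y)
if p is not None: tgt(p,.0465,137.6)
E
```

```text
whorl [ 0.5044 -0.0436] iou 0.94
whetstone [0.5869 0.0522 4.0127] iou 0.90
clock 61.5 mean [ 0.5052 -0.0447  0.1812] yaw 137.5 offset [  1.3   0.3 134.7] turn tz -0.1
```

send_rows(twist=[[0,0,0],[0,0,0],[0,0,0],[0,0,0],[0,0,0],[0,0,0],[0,0,0],[0,0,0],[0,0,0],[0,0,0],[0,0,0],[0,0,0]], offset=[[1,0,25],[0,0,30],[0,0,30],[0,0,26],[0,0,18],[0,0,6],[0,0,0],[0,0,0],[0,0,0],[0,0,0],[0,0,0],[0,0,0]], jaw=[70,70,70,70,70,70,70,40,40,40,40,40])

```text
clock: 62.65
tool_pos: [0.506, -0.043, 0.0478]
orientation: [0.361, 0.932, 0.0, 0.002]
ft_force: [0.1, 0.2, 5.7]
width: 0.0465
grip_force: 41.6
```

send_rows(twist=[[0,0,0],[0,0,0],[0,0,0],[0,0,0],[0,0,0],[0,0,0]], offset=[[0,0,-10],[0,0,-25],[0,0,-30],[0,0,-30],[0,0,-15],[0,0,0]], jaw=[40,40,40,40,40,40])

```text
clock: 63.25
tool_pos: [0.5063, -0.0428, 0.1591]
orientation: [0.361, 0.932, 0.001, 0.003]
ft_force: [0.1, 0.3, -0.8]
width: 0.0466
grip_force: 41.3
```

send_rows(twist=[[0,0,0],[0,0,0],[0,0,0],[0,0,0],[0,0,0],[0,0,0],[0,0,0],[0,0,0],[0,0,0],[0,0,0]], offset=[[-8,-13,0],[-17,-27,0],[-18,-28,0],[-18,-28,0],[-18,-28,0],[-18,-28,0],[-14,-23,0],[-9,-15,0],[-4,-6,0],[0,0,0]], jaw=[40,40,40,40,40,40,40,40,40,40])

```text
clock: 64.25
tool_pos: [0.463, -0.2719, 0.1552]
orientation: [0.362, 0.932, 0.0, -0.001]
ft_force: [-0.1, 0.1, -1.6]
width: 0.0467
grip_force: 41.3
```

send_rows(twist=[[0,0,0],[0,0,0],[0,0,0],[0,0,0],[0,0,0],[0,0,0],[0,0,0],[0,0,0],[0,0,0],[0,0,0],[0,0,0],[0,0,0]], offset=[[0,0,30],[0,0,30],[0,0,30],[0,0,25],[0,0,14],[0,0,8],[0,0,4],[0,0,0],[0,0,0],[0,0,0],[0,0,0],[0,0,-15]], jaw=[40,40,40,40,40,40,40,40,60,70,70,70])

```text
clock: 65.45
tool_pos: [0.4625, -0.2708, 0.029]
orientation: [0.361, 0.932, 0.0, -0.002]
ft_force: [-0.4, 0.2, -0.6]
width: 0.0703
grip_force: 0.0
```

send_rows(twist=[[0,0,0],[0,0,0],[0,0,0],[0,0,0],[0,0,0],[0,0,0]], offset=[[0,0,-35],[0,0,-40],[0,0,-40],[0,0,-40],[0,0,0],[0,0,0]], jaw=[70,70,70,70,70,70])

```text
clock: 66.05
tool_pos: [0.4647, -0.2717, 0.1866]
orientation: [0.361, 0.932, -0.0, 0.001]
ft_force: [-0.5, -0.3, 0.2]
width: 0.0697
grip_force: 0.0
```

```bash
python3 - <<'E'
from h import *
look('whorl',(.463,-.272)); look('pot',(.465,-.376)); look('loom_weight',(.56,-.282))
plan((.587,.052,.182,138.7),mm=42)
E
```

```text
whorl [ 0.4644 -0.2711] iou 0.94
pot [ 0.4668 -0.3774] iou 0.64
loom_weight [ 0.5617 -0.2829] iou 0.89
t 66.3 at [ 463.3 -271.   183.9] yaw 137.6 zax [-0.002  0.002 -1.   ]
9 tz [-0.1, -0.1, -0.1, -0.1, -0.1, -0.1, -0.2, -0.1, -0.2] 
 [[14.0, 36.0, 0.0], [14.0, 36.0, 0.0], [14.0, 36.0, 0.0], [14.0, 36.0, 0.0], [14.0, 36.0, 0.0], [14.0, 36.0, 0.0], [13.0, 36.0, 1.0], [13.0, 35.0, 0.0], [13.9, 35.9, 0.9]]
```

send_rows(twist=[[0,0,-0.1],[0,0,-0.1],[0,0,-0.1],[0,0,-0.1],[0,0,-0.1],[0,0,-0.1],[0,0,-0.2],[0,0,-0.1],[0,0,-0.2],[0,0,0],[0,0,0],[0,0,0]], offset=[[14,36,0],[14,36,0],[14,36,0],[14,36,0],[14,36,0],[14,36,0],[13,36,1],[13,35,0],[14,36,1],[0,0,0],[0,0,0],[0,0,0]], jaw=[60,60,60,60,60,60,60,60,60,60,60,60])

```text
clock: 67.55
tool_pos: [0.5874, 0.0502, 0.1825]
orientation: [0.353, 0.936, -0.001, -0.0]
ft_force: [1.0, 0.3, -0.2]
width: 0.0601
grip_force: 0.0
```

```bash
python3 - <<'E'
from h import *
p=look('whetstone',(.587,.052),z0=.036,yaw=Y)
if p is not None: tgt(p,.048,np.degrees(p[2])%180+90); plan((.553,-.382,.162,99.8),mm=36)
E
```

```text
whetstone [0.5866 0.052  0.8526] iou 0.94
whetstone [0.4969 0.0431 1.004 ] iou 0.11
clock 67.8 mean [0.5876 0.0498 0.183 ] yaw 138.6 offset [  2.2   1.  135. ] turn tz -0.3
t 67.8 at [587.7  50.1 183.2] yaw 138.6 zax [-0.    -0.001 -1.   ]
12 tz [3.0, 3.0, 3.0, 3.0, 3.0, 3.0, 3.0, 3.0, 3.0, 2.9, 3.0, 2.9] 
 [[-20.0, -27.0, 2.0], [-21.0, -26.0, 2.0], [-23.0, -24.0, 2.0], [-24.0, -23.0, 2.0], [-25.0, -22.0, 1.0], [-26.0, -21.0, 2.0], [-27.0, -19.0, 1.0], [-28.0, -18.0, 2.0], [-29.0, -16.0, 1.0], [-30.0, -15.0, 2.0], [-31.0, -13.0, 1.0], [-31.0, -11.0, 2.0]]
1 tz [3.0] 
 [[-32.3, -10.0, 1.2]]
```

send_rows(twist=[[0,0,0],[0,0,0],[0,0,0],[0,0,0],[0,0,0],[0,0,0],[0,0,0],[0,0,0],[0,0,0],[0,0,0],[0,0,0],[0,0,0]], offset=[[2,1,25],[0,0,30],[0,0,30],[0,0,26],[0,0,18],[0,0,6],[0,0,0],[0,0,0],[0,0,0],[0,0,0],[0,0,0],[0,0,0]], jaw=[60,60,60,60,60,60,60,25,25,25,25,25])

```text
clock: 68.95
tool_pos: [0.5882, 0.0539, 0.05]
orientation: [0.353, 0.936, 0.0, 0.001]
ft_force: [-0.5, -0.2, 6.4]
width: 0.0314
grip_force: 40.9
```

send_rows(twist=[[0,0,0],[0,0,0],[0,0,0],[0,0,0],[0,0,0],[0,0,0]], offset=[[0,0,-10],[0,0,-25],[0,0,-30],[0,0,-30],[0,0,-15],[0,0,0]], jaw=[25,25,25,25,25,25])

```text
clock: 69.55
tool_pos: [0.5885, 0.0547, 0.1613]
orientation: [0.352, 0.936, 0.001, 0.002]
ft_force: [0.8, 0.4, -1.9]
width: 0.0313
grip_force: 40.1
```

send_rows(twist=[[0,0,3],[0,0,3],[0,0,3],[0,0,3],[0,0,3],[0,0,3],[0,0,3],[0,0,3],[0,0,3],[0,0,3],[0,0,3],[0,0,3]], offset=[[-20,-27,0],[-21,-26,0],[-23,-24,0],[-24,-23,0],[-25,-22,0],[-26,-21,0],[-27,-19,0],[-28,-18,0],[-29,-16,0],[-30,-15,0],[-31,-13,0],[-31,-11,0]], jaw=[25,25,25,25,25,25,25,25,25,25,25,25])

```text
clock: 70.75
tool_pos: [0.5543, -0.3455, 0.1563]
orientation: [0.625, 0.78, -0.0, -0.002]
ft_force: [0.9, 0.3, -1.4]
width: 0.0311
grip_force: 40.1
```

send_rows(twist=[[0,0,3],[0,0,0],[0,0,0],[0,0,0]], offset=[[-32,-10,0],[0,0,0],[0,0,0],[0,0,0]], jaw=[25,25,25,25])

```text
clock: 71.15
tool_pos: [0.5531, -0.3759, 0.1571]
orientation: [0.644, 0.765, 0.001, -0.001]
ft_force: [0.1, 0.7, -1.3]
width: 0.0311
grip_force: 40.1
```

send_rows(twist=[[0,0,0],[0,0,0],[0,0,0],[0,0,0],[0,0,0],[0,0,0],[0,0,0],[0,0,0],[0,0,0],[0,0,0],[0,0,0],[0,0,0]], offset=[[0,0,30],[0,0,30],[0,0,30],[0,0,25],[0,0,14],[0,0,8],[0,0,4],[0,0,0],[0,0,0],[0,0,0],[0,0,0],[0,0,-15]], jaw=[25,25,25,25,25,25,25,25,40,50,50,50])

```text
clock: 72.35
tool_pos: [0.5513, -0.3773, 0.0307]
orientation: [0.645, 0.765, -0.0, -0.002]
ft_force: [-0.1, 0.2, -0.5]
width: 0.05
grip_force: 0.0
```

send_rows(twist=[[0,0,0],[0,0,0],[0,0,0],[0,0,0],[0,0,0],[0,0,0],[0,0,0],[0,0,0],[0,0,0],[0,0,0],[0,0,0]], offset=[[0,0,-35],[0,0,-40],[0,0,-40],[0,0,-40],[0,40,0],[0,40,0],[0,40,0],[0,0,0],[0,0,0],[0,0,0],[0,0,0]], jaw=[50,70,70,70,70,70,70,70,70,70,70])

```text
clock: 73.45
tool_pos: [0.6702, -0.3593, 0.189]
orientation: [0.645, 0.764, -0.0, 0.001]
ft_force: [-0.6, 0.5, -0.5]
width: 0.07
grip_force: 0.0
```

```bash
python3 - <<'E'
from h import *
im=capture('top'); save(im,'t9'); im2=capture('side'); save(im2,'s9')
a=cv2.resize(cv2.imread('pics/t9.png')[80:300,80:440],None,fx=1.6,fy=1.6); b=cv2.resize(cv2.imread('pics/s9.png')[110:310,130:360],None,fx=1.1,fy=1.1)
H=max(a.shape[0],b.shape[0]); pad=lambda q:cv2.copyMakeBorder(q,0,H-q.shape[0],0,0,cv2.BORDER_CONSTANT)
o=np.hstack([pad(a),pad(b)]); cv2.imwrite('pics/fin.png',o[:, :800] if o.shape[1]>800 else o); print(o.shape)
for n in ('loom_weight','whorl','whetstone','pot'): look(n,(.507,-.325),yaw=Y if n=='whetstone' else None)
print(bot.read_state()['clock'])
E
```

```text
(352, 829, 3)
loom_weight [ 0.5606 -0.283 ] iou 0.92
whorl [ 0.4652 -0.2717] iou 0.93
whetstone [ 0.5541 -0.3789  0.1645] iou 0.89
pot [ 0.4673 -0.3778] iou 0.97
73.95
```

View pics/fin.png

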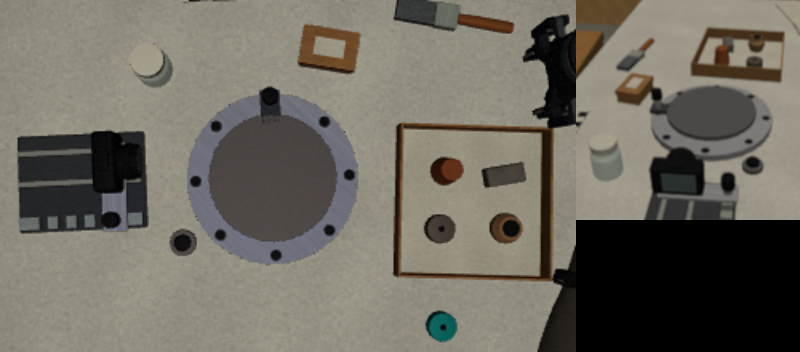

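The final view shows all four finds in the carton and the platter empty, with the plunger at the next hole (270,97). The camera is at the turntable's end (110,220), and the jar and small box have not moved. Handing in.

```bash
python3 -c "
from workcell import job
print(job.job_done())"
```

```text
the job is handed in; nothing more can be done
None
```

I handed the job in at about 74 s, and every step went through: camera moved to its last notch, both photos taken, platter turned to the next hole, and all four finds back in the carton. The jar and small box were not disturbed, and no verdict came back.

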